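# Thread the hanger bar through its three-bearing stand

## Task

Fit the steel hanger bar into its stand, tapered nose first: take it by the middle from its rest and pass its nose through the first two bearing plates, well short of the third, then let go so that it lies in those two bearings. Then take it again by the grooved tail end, push it on into the third bearing fully home against the closed end stop, and leave it there. Do not disturb the beaker or the tape roll.

Things in the scene. Friction and masses are not known exactly. Their poses are not given: they have to be found in the camera images.
- bar_mid (a point): The bar: plain steel round bar, 14 mm diameter, 230 mm long, 0.17 to 0.35 kg. This point is the middle of its axis; x runs along the bar to the nose (tip at x = +0.115, tail face at x = -0.115). It may be turned any way about its axis. At the start it lies level in the open vees of its rest, axis 48 mm above the table, and lifts straight up out of them.
- bar_nose (a point): Tip of the bar's nose, on its axis; axes as bar_mid. The nose tapers over the last 14 mm from 14 mm to 6 mm diameter; the other end, the tail, is blunt, with five fine shallow grooves in its last 33 mm.
- bar: The same bar; origin and axes as bar_mid.
- rest: Fixed parking rest of the bar, aluminium base 256 x 56 x 8 mm. Origin: centre of its underside; x along the bar to its nose. Black vee blocks 16 mm thick, about 57 mm high at x = -0.082 and +0.082; end plates 6 mm thick, 54 mm high at x = -0.121 and +0.121. The bar can be gripped between the vees (148 mm apart), hardly at its ends.
- stand: Fixed stand: three upright grey plates 64 mm wide, 103 mm high, 12 mm thick on an aluminium base 10 mm thick, 90 mm wide. Origin on the table below the first hole's mouth; x is the direction in which the bar is pushed in. Plates take up x = 0 to 0.012, 0.070 to 0.082, 0.140 to 0.152, the base x = -0.015 to 0.169. A dark plate closes the third hole.
- stand_mouth (a point): Centre of the first hole's mouth, in the first plate's outer face; axes as stand. The three holes, 17 mm diameter with a 1 mm chamfer and a brass flange, share one level axis 75 mm above the table. The bar slides in freely with 1.5 mm play all round; let go in two bearings with its tail overhanging, it droops 2 to 3 degrees at the tail.
- stand_stop (a point): Centre of the end stop face at the bottom of the third hole, on the hole axis, x = 0.152 from stand_mouth; same axes. The nose tip touches it when the bar is home; the tail then stands 78 mm out of the first plate.
- small_beaker: Bystander: empty clear plastic beaker, 57 mm diameter, 71 mm high, upright; origin at the centre of its underside.
- insul_tape: Bystander: roll of black tape lying flat, 55 mm diameter, 19 mm high; origin at the centre of its underside.

How it is judged:
By the outcome, as a careful person would: the job done as asked, in the order asked, and still so for the second after the job is handed in, with the robot touching nothing.
It also fails if it takes over 54 s, if anything falls off the work surface, if the arm or the gripper's body presses on something with over 40 N, if the wrist force passes 120 N, or if a joint passes its speed limit or range.

## Robot

A 6-joint arm with a two-finger parallel gripper is mounted at the origin on a cart in front of the work surface, level with it; the furniture and walls round the work are solid. World frame = base frame: x ahead of the robot, y to its left, z up, the work surface at z = 0. Lengths are in mm, angles in rad, forces in N, time in s.
With the tool pointing down it reaches from about 300 to 850 mm from the base axis. Payload 5.4 kg.
Tool frame: the origin (TCP) lies on the centre line of the jaws, within the pads' length; the fingertips stand 19 mm ahead of it and the grasp point (between the pads) is the TCP (arm.nose_length is the distance from the TCP to the fingertips, in mm); z points along the fingers, y is the direction in which the jaws open and shut (so a half turn about z gives the same grasp; the last joint's range is limited). The gripper opens to 85 mm and grips with 20 to 120 N. Pads are 22 mm wide; open, the fingers measure 114 mm over their backs; the gripper's body (76 mm by 85 mm) begins 54 mm behind the grasp point. The pads swing forward as they close: fully open they stand 13 mm farther back than shut.
Start: joints at [-1.427, 0.158, 1.597, -0, 1.386, -0.21], TCP at [199.193, -539.378, 227.299] pointing down, gripper open.
Joint ranges: [-2.91, 2.91], [-0.94, 2.29], [0.18, 2.7], [-1.29, 4.43], [0.17, 2.64], [-3, 3]. Speed limits (rad/s): [2.57, 2.57, 3.14, 3.14, 3.14, 3.14].

## Interface

Orientations are given as a unit quaternion [x, y, z, w].
In Python, from cell import arm gives the robot as it stands.
- The arm moves only by the shell command python3 -m jog 'ROWS'. ROWS is JSON, a list of rows, each an object of numbers: "jaw": the closure, from -1 (fully open) to 1 (shut); "dx", "dy", "dz": the shift along the tool's x, y, z in m; "ax", "ay", "az": the turn, a rotation vector about the tool's x, y, z in rad. In form: [{"jaw": .., "dx": .., "dy": .., "dz": .., "ax": .., "ay": .., "az": ..}, ...]. A call has 1 to 8 rows; each row is the pose to reach, as a shift and turn from the pose commanded when the call began, along the tool's axes at that moment; what a row does not reach only later rows make up. A row lasts 1/10 s, in which the tool goes at most 50 mm and 8.59 degrees, less where a joint would pass 70% of its speed; a pose out of reach is approached as far as the arm can. A call with a gripper value outside its range is refused whole. The fingers move at their own pace and stop on an object; the grip force is fixed at half the most. Time passes only in rows, so rows that repeat a pose let the fingers close. It gives the time, the measured TCP pose, the force and the opening at its end, in the units of the state.
- arm.get_obs(): the state, without advancing time (a new reading comes with each control period).
- arm.camera(name): name is "scene" or "top"; returns a dict with "frame" (480x640x3 uint8, red, green, blue), "fx", "fy", "cx", "cy" (pixels), "T" (4x4, takes a point from camera to world coordinates). Camera axes: x right, y down, z forward; pixel columns grow to the right and rows downward; lengths in mm; the calibration is good to about 2 mm. A picture is of the moment at which its call begins. There is no depth.
- arm.hand_in(): hands the job in, once; it reports no verdict.
The state is a dict: "time_s": time; "joint_positions": joint angles; "joint_velocities": joint speeds; "tau": joint torques, N m; "tcp_pos": TCP position; "orientation": TCP orientation; "wrist_force": force on the tool from outside, world axes, zero at the start; "moment": the same for the moment, N m; "grip_width": finger opening in mm.
Only numpy, scipy, OpenCV 4.12 (cv2) and the standard library are available. Lean on these libraries where they do the work, as an engineer would, in place of code of your own. Each camera call takes 0.05 s, during which the arm holds its last target.

## Working session

There is one attempt and no reset: what is moved stays moved. The work goes in short steps, Python scripts to look and compute and a shell command to move; the robot and the scene stay as the last step left them, time stands still between calls to the robot, and variables do not carry over. Pictures are saved under pics/ and viewed, and the job is handed in when it is done.

```bash
ls; mkdir -p pics; python3 - <<'E'
from cell import arm
import cv2,numpy as np
print(arm.get_obs())
for n in("scene","top"):
    c=arm.camera(n); cv2.imwrite(f"pics/{n}0.png",c["frame"][:,:,::-1]); print(n,c["fx"],c["fy"],c["cx"],c["cy"],np.round(c["T"],4).tolist())
E
```

```text
pics
{'time_s': 0.0, 'joint_positions': array([-1.42715041e+00,  1.59023534e-01,  1.59826936e+00, -5.58843956e-06,
        1.38619193e+00, -2.10075338e-01]), 'joint_velocities': array([-1.43917837e-03, -1.27205342e-06,  1.44510101e-03,  1.89778858e-04,
        6.97220064e-04,  8.64135516e-04]), 'tau': array([-2.21465284e-04, -3.96013355e+01, -3.31428730e+01, -3.69001309e-04,
        8.40459019e-03, -5.00062072e-06]), 'tcp_pos': array([ 199.07608352, -538.77837972,  226.31264672]), 'orientation': array([ 9.84400353e-01,  1.75940472e-01,  2.86734099e-05, -9.45654035e-04]), 'wrist_force': array([0.034314  , 0.38524812, 0.51782316]), 'moment': array([-0.03482911, -0.00710975,  0.0190444 ]), 'grip_width': 85.36952120727749}
scene 596.164989686412 596.164989686412 312.8059457090674 238.70804479483758 [[-0.6301, -0.3718, 0.6817, -79.893], [-0.7761, 0.2737, -0.5681, 760.8654], [0.0246, -0.887, -0.4611, 545.9359], [0.0, 0.0, 0.0, 1.0]]
top 575.3628828549182 575.3628828549182 309.5958695228131 238.78637658196945 [[-0.0281, -0.9947, 0.0991, 538.4156], [-0.9995, 0.0297, 0.0139, 148.4795], [-0.0168, -0.0986, -0.995, 1068.1384], [0.0, 0.0, 0.0, 1.0]]
```

View pics/scene0.png

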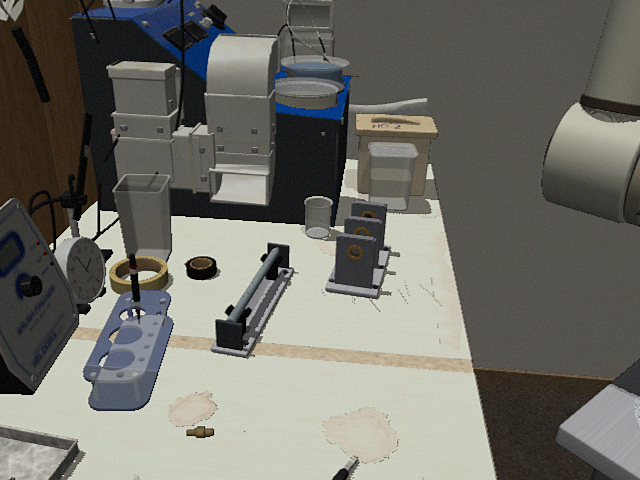

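View pics/top0.png

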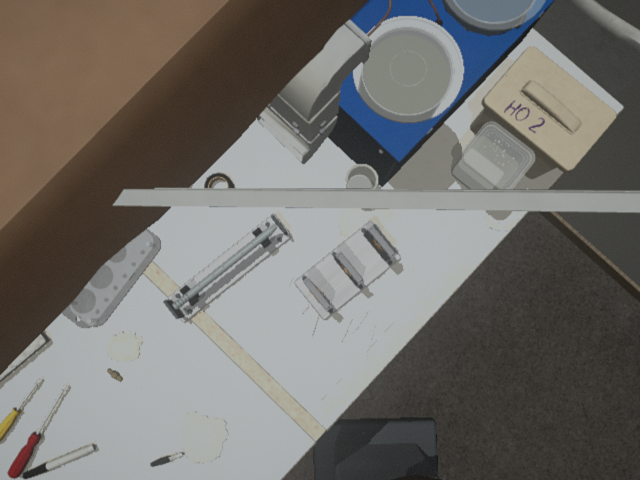

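The scene view shows the rest near (252,300) and the stand near (360,250), with the first hole at about (357,257). In the top view the rest runs from (178,305) to (282,228) and the stand from (315,295) to (382,243). I'll enlarge both.

```bash
python3 - <<'E'
import cv2
s=cv2.imread("pics/scene0.png");t=cv2.imread("pics/top0.png")
cv2.imwrite("pics/s1.png",cv2.resize(s[190:360,200:410],None,fx=3.5,fy=3.5,interpolation=cv2.INTER_CUBIC))
cv2.imwrite("pics/t1.png",cv2.resize(t[170:330,155:415],None,fx=3,fy=3,interpolation=cv2.INTER_CUBIC))
E
```

```text
(no output)
```

View pics/s1.png

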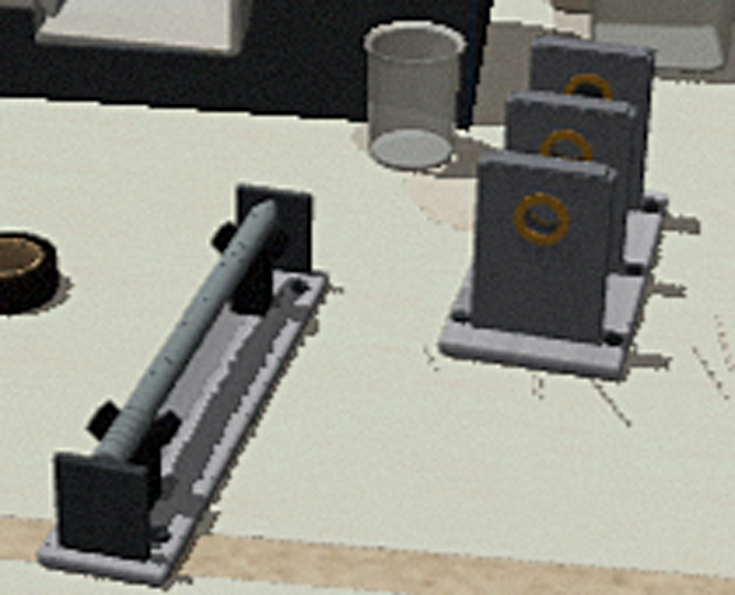

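View pics/t1.png

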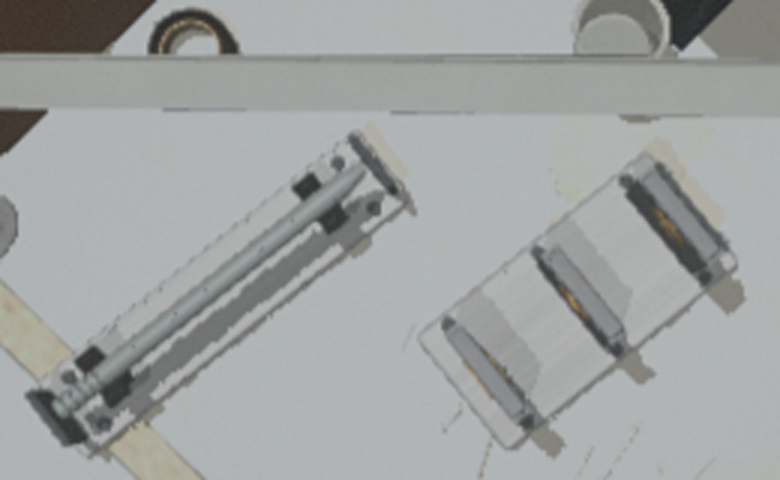

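The nose is at the upper right in both views, so the bar and the stand point roughly the same way. Now I'll measure them.

```bash
cat > h.py <<'E'
import numpy as np,cv2
from cell import arm
def ray(c,p):
    T=np.array(c["T"]);d=T[:3,:3]@np.array([(p[0]-c["cx"])/c["fx"],(p[1]-c["cy"])/c["fy"],1.]);return T[:3,3],d/np.linalg.norm(d)
def onz(c,p,z):
    o,d=ray(c,p);return o+d*(z-o[2])/d[2]
def proj(c,P):
    T=np.array(c["T"]);q=T[:3,:3].T@(np.array(P,float)-T[:3,3]);return np.array([c["fx"]*q[0]/q[2]+c["cx"],c["fy"]*q[1]/q[2]+c["cy"]])
def tri(c1,p1,c2,p2):
    o1,d1=ray(c1,p1);o2,d2=ray(c2,p2)
    s=np.linalg.lstsq(np.stack([d1,-d2],1),o2-o1,rcond=None)[0]
    a,b=o1+s[0]*d1,o2+s[1]*d2;return (a+b)/2,np.linalg.norm(a-b)
def seg(c,a,b,half=9):
    "bar axis: mid of strongest opposite edges"
E
python3 - <<'E'
from h import *
np.set_printoptions(precision=1,suppress=True)
S=arm.camera("scene");T=arm.camera("top")
for n,c,roi in(("s",S,(200,280,320,400)),("t",T,(210,330,290,410))):
    f=c["frame"].astype(int);m=((f[...,0]-f[...,2]>45)).astype(np.uint8)
    r=np.zeros_like(m);y0,y1,x0,x1=roi;r[y0:y1,x0:x1]=m[y0:y1,x0:x1]
    k,l,st,ce=cv2.connectedComponentsWithStats(r)
    for i in range(1,k):
        if st[i][4]>6: print(n,st[i],ce[i],onz(c,ce[i],75))
pts={"nose":((277,226),(275,250)),"tail":((175.7,306),(231,321))}
p=lambda x,y:(155+x/3,170+y/3); q=lambda x,y:(200+x/3.5,190+y/3.5)
for n,(a,b) in{"nose":(p(366,168),q(268,205)),"tail":(p(60,410),q(112,460))}.items():
    print(n,onz(T,a,48),onz(S,b,48),*tri(T,a,S,b))
for n,a in{"c1":(418,335),"c2":(510,450),"c4":(648,153),"c3":(738,262)}.items(): print(n,onz(T,p(*a),10))
for n,a in{"f1l":(441,345),"f1r":(622,372)}.items(): print(n,onz(S,q(*a),10))
for n,a in{"top1l":(482,155),"top1r":(612,172),"top2l":(507,95),"top2r":(634,107),"top3l":(531,40),"top3r":(654,52)}.items(): print(n,onz(S,q(*a),103))
E
```

```text
s [361 211  14   7  39] [367.8 213.4] [634.9  32.5  75. ]
s [354 227  15   9  50] [361.7 230.3] [590.1  90.4  75. ]
s [347 245  15  15  96] [354.2 252.2] [538.4 156.1  75. ]
t [344 268   4   5   8] [345.2 270.2] [581.  102.5  75. ]
nose [664.7 220.4  48. ] [664.9 222.1  48. ] [665.2 220.9  47.4] 1.4171443815615692
tail [526.5 404.1  48. ] [526.5 400.7  48. ] [525.7 402.6  49.5] 2.580600616857145
c1 [565.5 193.5  10. ]
c2 [494.3 139.4  10. ]
c4 [673.4  48.8  10. ]
c3 [604.5  -3.7  10. ]
f1l [558.2 197.2  10. ]
f1r [488.6 144.   10. ]
top1l [562.9 172.3 103. ]
top1r [514.2 135.1 103. ]
top2l [605. 119. 103.]
top2r [557.7  77.4 103. ]
top3l [647.9  63.7 103. ]
top3r [598.7  21.9 103. ]
```

The measured bar length is 229.7 mm against the given 230. The stand plate tops and base corners agree: mouth ≈ (538, 155.7), axis ≈ -52.7°. Next I'll work out the moves.

```bash
cat >> h.py <<'E'
from scipy.spatial.transform import Rotation as R
U=np.array([np.cos(np.radians(-52.7)),np.sin(np.radians(-52.7)),0]); MOUTH=np.array([538.2,155.7,75.])
def goto(P,yaw=127.3,pitch=0.):
    "tool down, tool x at world yaw (deg); pitch = rise of tool -x ... rot about tool y"
    o=arm.get_obs();Rc=R.from_quat(o["orientation"])
    Rt=R.from_euler("z",yaw,degrees=True)*R.from_euler("x",180,degrees=True)*R.from_euler("y",pitch,degrees=True)
    d=Rc.inv().apply(np.array(P)-o["tcp_pos"])/1000; a=(Rc.inv()*Rt).as_rotvec()
    print("t",round(o["time_s"],2),"tcp",o["tcp_pos"].round(1),"w",round(o["grip_width"],1),"F",o["wrist_force"].round(1),"d",d.round(4),"a",a.round(4))
E
python3 -c "
from h import *
goto([580,332,240])"
```

```text
t 0.2 tcp [ 199.1 -539.   226.7] w 85.5 F [0.9 0.8 0.3] d [ 0.659  -0.6851 -0.0124] a [-6.000e-04 -1.200e-03 -1.868e+00]
```

```bash
python3 -m jog '[{"dx":0.035,"dy":-0.036,"dz":-0.002,"az":-0.1},{"dx":0.07,"dy":-0.072,"dz":-0.004,"az":-0.2},{"dx":0.105,"dy":-0.109,"dz":-0.006,"az":-0.3},{"dx":0.14,"dy":-0.145,"dz":-0.008,"az":-0.4},{"dx":0.175,"dy":-0.181,"dz":-0.01,"az":-0.5},{"dx":0.21,"dy":-0.218,"dz":-0.012,"az":-0.6},{"dx":0.245,"dy":-0.254,"dz":-0.012,"az":-0.7},{"dx":0.28,"dy":-0.29,"dz":-0.012,"az":-0.8}]'; python3 -c "
from h import *
goto([580,332,240])"
```

```text
t 0.2 tcp [ 199.1 -539.   226.7] w 85.5 F [0.9 0.8 0.3] d [ 0.659  -0.6851 -0.0124] a [-6.000e-04 -1.200e-03 -1.868e+00]invalid input at $[0]: expected keys jaw, dx, dy, dz, ax, ay, az
```

All keys are required in every row.

```bash
python3 -m jog '[{"jaw":-1,"dx":0.035,"dy":-0.036,"dz":-0.002,"ax":0,"ay":0,"az":-0.1},{"jaw":-1,"dx":0.07,"dy":-0.072,"dz":-0.004,"ax":0,"ay":0,"az":-0.2},{"jaw":-1,"dx":0.105,"dy":-0.109,"dz":-0.006,"ax":0,"ay":0,"az":-0.3},{"jaw":-1,"dx":0.14,"dy":-0.145,"dz":-0.008,"ax":0,"ay":0,"az":-0.4},{"jaw":-1,"dx":0.175,"dy":-0.181,"dz":-0.01,"ax":0,"ay":0,"az":-0.5},{"jaw":-1,"dx":0.21,"dy":-0.218,"dz":-0.012,"ax":0,"ay":0,"az":-0.6},{"jaw":-1,"dx":0.245,"dy":-0.254,"dz":-0.012,"ax":0,"ay":0,"az":-0.7},{"jaw":-1,"dx":0.28,"dy":-0.29,"dz":-0.012,"ax":0,"ay":0,"az":-0.8}]'; python3 -c "
from h import *
goto([580,332,240])"
```

```text
time_s: 1.0
tcp_pos: [360.3, -171.5, 239.4]
orientation: [0.837, 0.547, 0.0, 0.0]
wrist_force: [1.9, -0.8, 0.6]
grip_width: 85.4
t 1.0 tcp [ 360.3 -171.5  239.4] w 85.4 F [ 1.9 -0.8  0.6] d [ 0.5493 -0.0012 -0.0007] a [ 7.0000e-04  6.0000e-04 -1.0646e+00]
```

```bash
python3 -m jog '[{"jaw":-1,"dx":0.05,"dy":0,"dz":0,"ax":0,"ay":0,"az":-0.13},{"jaw":-1,"dx":0.1,"dy":0,"dz":0,"ax":0,"ay":0,"az":-0.26},{"jaw":-1,"dx":0.15,"dy":0,"dz":0,"ax":0,"ay":0,"az":-0.39},{"jaw":-1,"dx":0.2,"dy":0,"dz":0,"ax":0,"ay":0,"az":-0.52},{"jaw":-1,"dx":0.25,"dy":0,"dz":0,"ax":0,"ay":0,"az":-0.65},{"jaw":-1,"dx":0.3,"dy":0,"dz":0,"ax":0,"ay":0,"az":-0.78},{"jaw":-1,"dx":0.35,"dy":-0.001,"dz":0,"ax":0,"ay":0,"az":-0.91},{"jaw":-1,"dx":0.4,"dy":-0.001,"dz":0,"ax":0,"ay":0,"az":-1.04}]'; python3 -c "
from h import *
goto([580,332,150])"
```

```text
time_s: 1.8
tcp_pos: [521.4, 195.0, 239.1]
orientation: [0.454, 0.891, -0.0, 0.0]
wrist_force: [0.9, -0.3, -0.3]
grip_width: 85.1
t 1.8 tcp [521.4 195.  239.1] w 85.1 F [ 0.9 -0.3 -0.3] d [0.0763 0.128  0.0891] a [-0.0001  0.0001 -0.0221]
```

```bash
python3 -m jog '[{"jaw":-1,"dx":0.025,"dy":0.043,"dz":0.0,"ax":0,"ay":0,"az":-0.022},{"jaw":-1,"dx":0.05,"dy":0.085,"dz":0.02,"ax":0,"ay":0,"az":-0.022},{"jaw":-1,"dx":0.0763,"dy":0.128,"dz":0.05,"ax":0,"ay":0,"az":-0.022},{"jaw":-1,"dx":0.0763,"dy":0.128,"dz":0.089,"ax":0,"ay":0,"az":-0.022},{"jaw":-1,"dx":0.0763,"dy":0.128,"dz":0.089,"ax":0,"ay":0,"az":-0.022}]'; python3 - <<'E'
from h import *
goto([580.3,331.7,48])
for n in("scene","top"):
    c=arm.camera(n);f=c["frame"][:,:,::-1]
    f=f[130:370,180:440] if n=="scene" else f[170:330,155:415]
    cv2.imwrite(f"pics/{n}2.png",cv2.resize(f,None,fx=2.4,fy=2.4,interpolation=cv2.INTER_CUBIC))
E
```

```text
time_s: 2.3
tcp_pos: [575.9, 329.4, 141.8]
orientation: [0.446, 0.895, -0.005, -0.005]
wrist_force: [-1.4, -0.5, -1.7]
grip_width: 85.2
t 2.3 tcp [575.9 329.4 141.8] w 85.2 F [-1.4 -0.5 -1.7] d [-0.0012  0.0061  0.0938] a [-0.0133 -0.0044 -0.0038]
```

View pics/scene2.png

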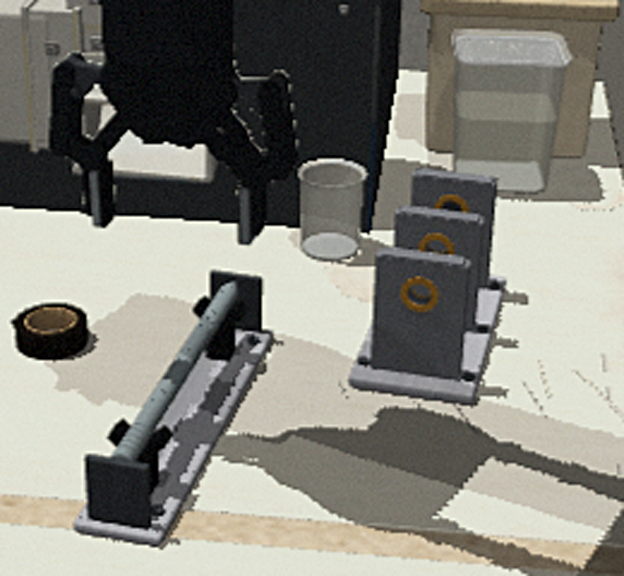

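View pics/top2.png

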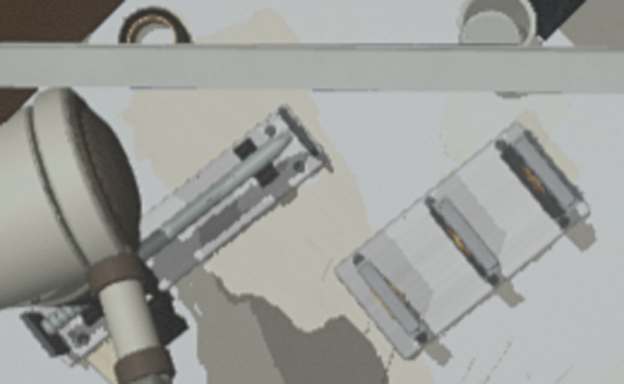

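The gripper is open above the bar with its jaws across it. Nothing has been disturbed. Now to descend.

```bash
python3 -c "
from h import *
goto([580.3,331.7,48])"; python3 -m jog '[{"jaw":-1,"dx":0,"dy":0,"dz":0,"ax":0,"ay":0,"az":0},{"jaw":-1,"dx":0,"dy":0,"dz":0,"ax":0,"ay":0,"az":0}]';  python3 -c "
from h import *
goto([580.3,331.7,48])"
```

```text
t 2.4 tcp [579.7 328.9 149.4] w 85.2 F [1.5 0.4 0.6] d [0.0018 0.0025 0.1014] a [-0.0029 -0.0006 -0.0058]
time_s: 2.6
tcp_pos: [582.1, 329.0, 153.6]
orientation: [0.447, 0.895, 0.002, 0.002]
wrist_force: [0.5, 0.0, -0.3]
grip_width: 85.3
t 2.6 tcp [582.1 329.  153.6] w 85.3 F [ 0.5  0.  -0.3] d [ 0.0034 -0.0004  0.1056] a [ 0.0047  0.0016 -0.0071]
```

```bash
python3 -m jog '[{"jaw":-1,"dx":0,"dy":0,"dz":0,"ax":0,"ay":0,"az":0},{"jaw":-1,"dx":0,"dy":0,"dz":0,"ax":0,"ay":0,"az":0},{"jaw":-1,"dx":0,"dy":0,"dz":0,"ax":0,"ay":0,"az":0},{"jaw":-1,"dx":0,"dy":0,"dz":0,"ax":0,"ay":0,"az":0}]';  python3 -c "
from h import *
goto([580.3,331.7,48])"
```

```text
time_s: 3.0
tcp_pos: [580.6, 329.3, 150.5]
orientation: [0.447, 0.895, 0.0, 0.0]
wrist_force: [-0.5, -0.2, 0.2]
grip_width: 85.2
t 3.0 tcp [580.6 329.3 150.5] w 85.2 F [-0.5 -0.2  0.2] d [0.0021 0.0012 0.1025] a [ 0.0002  0.0001 -0.0061]
```

```bash
python3 -m jog '[{"jaw":-1,"dx":0.002,"dy":0.001,"dz":0.02,"ax":0,"ay":0,"az":-0.006},{"jaw":-1,"dx":0.002,"dy":0.001,"dz":0.045,"ax":0,"ay":0,"az":-0.006},{"jaw":-1,"dx":0.002,"dy":0.001,"dz":0.07,"ax":0,"ay":0,"az":-0.006},{"jaw":-1,"dx":0.002,"dy":0.001,"dz":0.087,"ax":0,"ay":0,"az":-0.006},{"jaw":-1,"dx":0.002,"dy":0.001,"dz":0.097,"ax":0,"ay":0,"az":-0.006},{"jaw":-1,"dx":0.002,"dy":0.001,"dz":0.102,"ax":0,"ay":0,"az":-0.006},{"jaw":-1,"dx":0.002,"dy":0.001,"dz":0.102,"ax":0,"ay":0,"az":-0.006},{"jaw":-1,"dx":0.002,"dy":0.001,"dz":0.102,"ax":0,"ay":0,"az":-0.006}]';  python3 -c "
from h import *
goto([580.3,331.7,48])"
```

```text
time_s: 3.8
tcp_pos: [581.0, 331.9, 49.6]
orientation: [0.444, 0.896, 0.001, 0.001]
wrist_force: [-0.2, 0.7, 0.7]
grip_width: 85.2
t 3.8 tcp [581.  331.9  49.6] w 85.2 F [-0.2  0.7  0.7] d [ 0.0003 -0.0007  0.0016] a [0.002  0.0007 0.    ]
```

```bash
python3 -m jog '[{"jaw":0,"dx":0,"dy":0,"dz":0,"ax":0,"ay":0,"az":0},{"jaw":0.3,"dx":0,"dy":0,"dz":0,"ax":0,"ay":0,"az":0},{"jaw":0.5,"dx":0,"dy":0,"dz":0,"ax":0,"ay":0,"az":0},{"jaw":1,"dx":0,"dy":0,"dz":0,"ax":0,"ay":0,"az":0},{"jaw":1,"dx":0,"dy":0,"dz":0,"ax":0,"ay":0,"az":0},{"jaw":1,"dx":0,"dy":0,"dz":0,"ax":0,"ay":0,"az":0},{"jaw":1,"dx":0,"dy":0,"dz":0,"ax":0,"ay":0,"az":0},{"jaw":1,"dx":0,"dy":0,"dz":0,"ax":0,"ay":0,"az":0}]';  python3 -c "
from h import *
goto([580.3,331.7,48])"
```

```text
time_s: 4.6
tcp_pos: [581.7, 332.3, 50.8]
orientation: [0.444, 0.896, 0.001, 0.001]
wrist_force: [-1.3, 0.4, 8.2]
grip_width: -0.3
t 4.6 tcp [581.7 332.3  50.8] w -0.3 F [-1.3  0.4  8.2] d [ 0.0004 -0.0015  0.0028] a [0.0037 0.001  0.    ]
```

The fingers shut completely, so they missed the bar. I'll look.

```bash
python3 - <<'E'
from h import *
for n in("scene","top"):
    c=arm.camera(n);f=c["frame"][:,:,::-1]
    f=f[190:360,200:410] if n=="scene" else f[170:330,155:415]
    cv2.imwrite(f"pics/{n}3.png",cv2.resize(f,None,fx=3,fy=3,interpolation=cv2.INTER_CUBIC))
    print(n,proj(c,[581,332,50]),proj(c,[581,332,30]))
E
```

```text
scene [250.89147929 288.30717708] [251.18890836 299.16400526]
top [215.07836017 274.60289142] [217.07319934 275.00877843]
```

View pics/scene3.png

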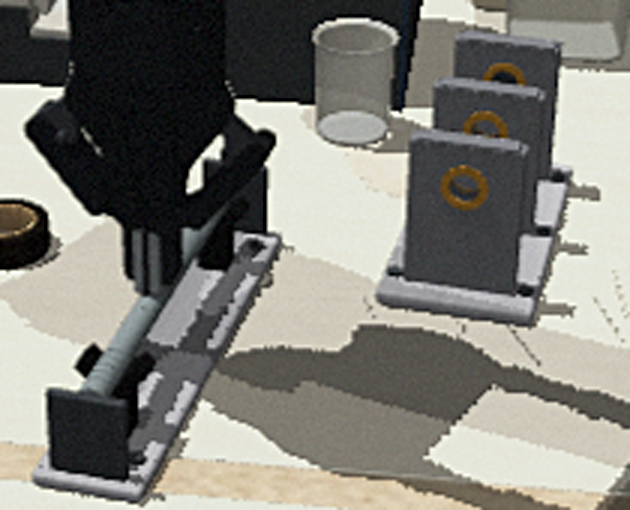

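View pics/top3.png

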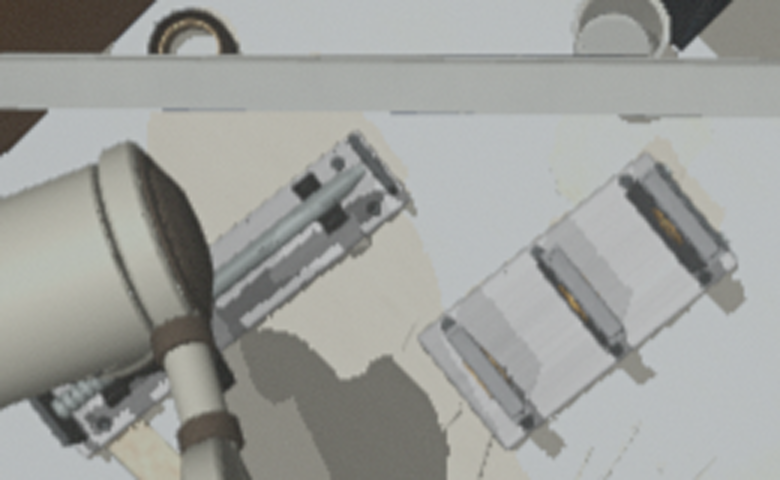

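```bash
python3 - <<'E'
from h import *
c=arm.camera("scene")
print(arm.nose_length, [a for a in dir(arm) if a[0]!='_'])
for z in (122,130,135,142,150,160): print(z,proj(c,[576,329.4,z]))
for z in (20,30,40,50,55,60): print(z,proj(c,[581.5,332.2,z]))
goto([580,332,50])
E
```

```text
19.0 ['Unreachable', 'camera', 'get_obs', 'hand_in', 'nose_length']
122 [253.10372292 248.14838475]
130 [252.98751689 243.40209851]
135 [252.91439437 240.41550348]
142 [252.8113781  236.20793603]
150 [252.69271441 231.36127037]
160 [252.54297012 225.24515718]
20 [251.05107163 304.41283346]
30 [250.90318262 299.06539544]
40 [250.75382353 293.66480134]
50 [250.60297233 288.21025459]
55 [250.52698017 285.4624957 ]
60 [250.45060653 282.70094266]
t 4.75 tcp [581.7 332.3  50.8] w -0.1 F [-0.9  0.7  8.3] d [ 0.0008 -0.0015  0.0008] a [0.0037 0.001  0.    ]
```

```bash
python3 -m jog '[{"jaw":1,"dx":0,"dy":0,"dz":-0.03,"ax":0,"ay":0,"az":0},{"jaw":1,"dx":0,"dy":0,"dz":-0.06,"ax":0,"ay":0,"az":0},{"jaw":1,"dx":0,"dy":0,"dz":-0.06,"ax":0,"ay":0,"az":0},{"jaw":1,"dx":0,"dy":0,"dz":-0.06,"ax":0,"ay":0,"az":0},{"jaw":1,"dx":0,"dy":0,"dz":-0.06,"ax":0,"ay":0,"az":0},{"jaw":1,"dx":0,"dy":0,"dz":-0.06,"ax":0,"ay":0,"az":0}]'; python3 - <<'E'
from h import *
goto([580,332,50])
c=arm.camera("scene");f=c["frame"][:,:,::-1].copy()
o=arm.get_obs()["tcp_pos"]
for dz in(0,-19,20): print(dz,proj(c,o+[0,0,dz]))
f=f[180:340,200:340]
cv2.imwrite("pics/scene4.png",cv2.resize(f,None,fx=3.75,fy=3.75,interpolation=cv2.INTER_CUBIC))
E
```

```text
time_s: 5.35
tcp_pos: [579.1, 331.2, 106.5]
orientation: [0.444, 0.896, -0.001, -0.001]
wrist_force: [-0.9, 0.1, -0.7]
grip_width: -0.1
t 5.35 tcp [579.1 331.2 106.5] w -0.1 F [-0.9  0.1 -0.7] d [0.     0.0014 0.0565] a [-0.0029 -0.0009  0.    ]
0 [251.11082924 256.61988184]
-19 [251.39981859 267.55302428]
20 [250.80046075 244.87791638]
```

View pics/scene4.png

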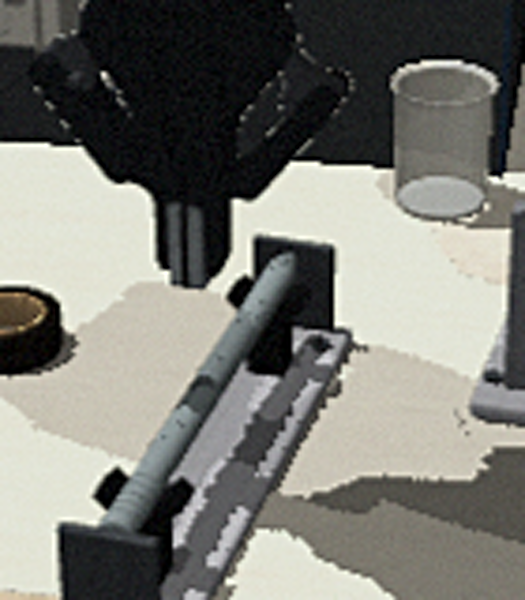

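The tip of the shut fingers is at pixel (250.7, 256), and the reported TCP projects to (251.1, 256.6). So the reported point is actually at the fingertips, 19 mm ahead of where I took the grasp point to be. The 8 N contact on top of the bar agrees with this. The bar is still lying in its rest, so I'll grasp again with the reported z at about 29.

```bash
python3 -m jog '[{"jaw":-0.5,"dx":0,"dy":0,"dz":0,"ax":0,"ay":0,"az":0},{"jaw":-0.5,"dx":0,"dy":0,"dz":0,"ax":0,"ay":0,"az":0},{"jaw":-0.5,"dx":0,"dy":0,"dz":0.015,"ax":0,"ay":0,"az":0},{"jaw":-0.5,"dx":0,"dy":0,"dz":0.035,"ax":0,"ay":0,"az":0},{"jaw":-0.5,"dx":0,"dy":0,"dz":0.055,"ax":0,"ay":0,"az":0},{"jaw":-0.5,"dx":0,"dy":0,"dz":0.07,"ax":0,"ay":0,"az":0},{"jaw":-0.5,"dx":0,"dy":0,"dz":0.079,"ax":0,"ay":0,"az":0},{"jaw":-0.5,"dx":0,"dy":0,"dz":0.079,"ax":0,"ay":0,"az":0}]';  python3 -c "
from h import *
goto([580.3,331.7,29])"
```

```text
time_s: 6.2
tcp_pos: [578.9, 331.1, 27.2]
orientation: [0.444, 0.896, -0.001, -0.001]
wrist_force: [0.0, 0.1, -0.1]
grip_width: 63.8
t 6.2 tcp [578.9 331.1  27.2] w 63.8 F [ 0.   0.1 -0.1] d [-0.0004  0.0015 -0.0018] a [-0.0031 -0.001  -0.    ]
```

```bash
python3 -m jog '[{"jaw":-0.5,"dx":0,"dy":0,"dz":0,"ax":0,"ay":0,"az":0},{"jaw":0.3,"dx":0,"dy":0,"dz":0,"ax":0,"ay":0,"az":0},{"jaw":1,"dx":0,"dy":0,"dz":0,"ax":0,"ay":0,"az":0},{"jaw":1,"dx":0,"dy":0,"dz":0,"ax":0,"ay":0,"az":0},{"jaw":1,"dx":0,"dy":0,"dz":0,"ax":0,"ay":0,"az":0},{"jaw":1,"dx":0,"dy":0,"dz":0,"ax":0,"ay":0,"az":0},{"jaw":1,"dx":0,"dy":0,"dz":0,"ax":0,"ay":0,"az":0}]';  python3 -c "
from h import *
goto([580.3,331.7,29])"
```

```text
time_s: 6.9
tcp_pos: [581.3, 332.2, 30.3]
orientation: [0.444, 0.896, 0.001, 0.001]
wrist_force: [4.1, 2.4, 1.6]
grip_width: 11.8
t 6.9 tcp [581.3 332.2  30.3] w 11.8 F [4.1 2.4 1.6] d [ 0.0002 -0.0011  0.0013] a [ 0.0032  0.0006 -0.0001]
```

```bash
python3 -m jog '[{"jaw":1,"dx":0,"dy":0,"dz":0,"ax":0,"ay":0,"az":0},{"jaw":1,"dx":0,"dy":0,"dz":0,"ax":0,"ay":0,"az":0},{"jaw":1,"dx":0,"dy":0,"dz":-0.002,"ax":0,"ay":0,"az":0},{"jaw":1,"dx":0,"dy":0,"dz":-0.006,"ax":0,"ay":0,"az":0},{"jaw":1,"dx":0,"dy":0,"dz":-0.01,"ax":0,"ay":0,"az":0},{"jaw":1,"dx":0,"dy":0,"dz":-0.015,"ax":0,"ay":0,"az":0},{"jaw":1,"dx":0,"dy":0,"dz":-0.015,"ax":0,"ay":0,"az":0},{"jaw":1,"dx":0,"dy":0,"dz":-0.015,"ax":0,"ay":0,"az":0}]';   python3 - <<'E'
from h import *
goto([580,332,50])
c=arm.camera("scene");f=c["frame"][:,:,::-1].copy()
o=arm.get_obs()["tcp_pos"]
for dz in(0,19): print(dz,proj(c,o+[0,0,dz]))
f=f[180:340,200:340]
cv2.imwrite("pics/scene5.png",cv2.resize(f,None,fx=3.75,fy=3.75,interpolation=cv2.INTER_CUBIC))
E
```

```text
time_s: 7.7
tcp_pos: [579.9, 331.4, 44.3]
orientation: [0.444, 0.896, -0.0, -0.0]
wrist_force: [-0.0, 0.5, -2.6]
grip_width: 11.6
t 7.7 tcp [579.9 331.4  44.3] w 11.6 F [-0.   0.5 -2.6] d [ 0.0004  0.0004 -0.0057] a [-0.0005 -0.0001 -0.0001]
0 [251.69240333 291.73392518]
19 [251.41265079 281.2755866 ]
```

View pics/scene5.png

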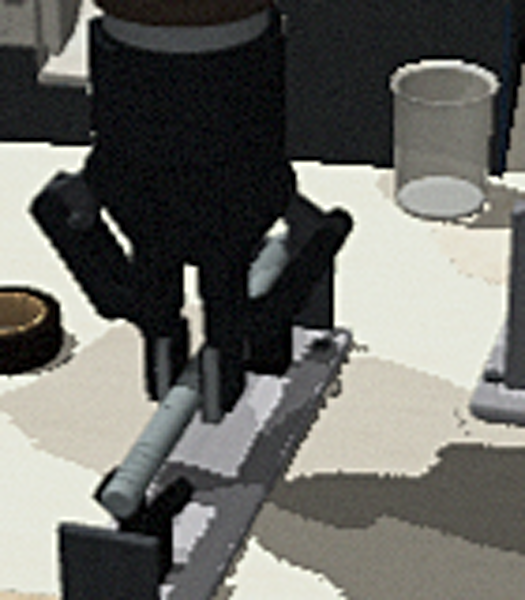

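The bar is lifted. The load is 2.6 N, about 0.27 kg. The tail is free at crop (120,500). Next I'll move to the pre-insertion pose.

```bash
python3 -m jog '[{"jaw":1,"dx":0,"dy":0,"dz":-0.01,"ax":0,"ay":0,"az":0},{"jaw":1,"dx":0,"dy":0,"dz":-0.025,"ax":0,"ay":0,"az":0},{"jaw":1,"dx":0,"dy":0,"dz":-0.035,"ax":0,"ay":0,"az":0},{"jaw":1,"dx":0,"dy":0,"dz":-0.035,"ax":0,"ay":0,"az":0},{"jaw":1,"dx":0,"dy":0,"dz":-0.035,"ax":0,"ay":0,"az":0}]';   python3 - <<'E'
from h import *
goto([429.1,298.9,70])
E
```

```text
time_s: 8.25
tcp_pos: [580.5, 331.7, 80.1]
orientation: [0.444, 0.896, 0.0, 0.0]
wrist_force: [0.2, -0.5, -3.2]
grip_width: 11.6
t 8.25 tcp [580.5 331.7  80.1] w 11.6 F [ 0.2 -0.5 -3.2] d [ 0.0657 -0.1404  0.0099] a [0.0012 0.0004 0.    ]
```

```bash
python3 -m jog '[{"jaw":1,"dx":0.006,"dy":-0.014,"dz":0,"ax":0,"ay":0,"az":0},{"jaw":1,"dx":0.018,"dy":-0.039,"dz":0,"ax":0,"ay":0,"az":0},{"jaw":1,"dx":0.032,"dy":-0.07,"dz":0.002,"ax":0,"ay":0,"az":0},{"jaw":1,"dx":0.046,"dy":-0.1,"dz":0.005,"ax":0,"ay":0,"az":0},{"jaw":1,"dx":0.057,"dy":-0.125,"dz":0.008,"ax":0,"ay":0,"az":0},{"jaw":1,"dx":0.066,"dy":-0.14,"dz":0.01,"ax":0,"ay":0,"az":0},{"jaw":1,"dx":0.066,"dy":-0.14,"dz":0.01,"ax":0,"ay":0,"az":0},{"jaw":1,"dx":0.066,"dy":-0.14,"dz":0.01,"ax":0,"ay":0,"az":0}]';   python3 -m jog '[{"jaw":1,"dx":0,"dy":0,"dz":0,"ax":0,"ay":0,"az":0},{"jaw":1,"dx":0,"dy":0,"dz":0,"ax":0,"ay":0,"az":0},{"jaw":1,"dx":0,"dy":0,"dz":0,"ax":0,"ay":0,"az":0},{"jaw":1,"dx":0,"dy":0,"dz":0,"ax":0,"ay":0,"az":0}]'; python3 - <<'E'
from h import *
goto([429.1,298.9,56])
for n in("scene","top"):
    c=arm.camera(n);f=c["frame"][:,:,::-1]
    cv2.imwrite(f"pics/{n}6f.png",f)
    f=f[200:400,200:460] if n=="scene" else f[220:400,170:430]
    cv2.imwrite(f"pics/{n}6.png",cv2.resize(f,None,fx=3,fy=3,interpolation=cv2.INTER_CUBIC))
E
```

```text
time_s: 9.05
tcp_pos: [429.1, 299.3, 69.3]
orientation: [0.444, 0.896, 0.0, 0.0]
wrist_force: [-0.3, 0.3, -3.2]
grip_width: 11.6
time_s: 9.45
tcp_pos: [429.2, 299.3, 69.3]
orientation: [0.444, 0.896, 0.0, 0.0]
wrist_force: [-0.4, 0.4, -3.9]
grip_width: 11.9
t 9.45 tcp [429.2 299.3  69.3] w 11.9 F [-0.4  0.4 -3.9] d [-0.0002 -0.0003  0.0133] a [ 0.0002  0.0001 -0.0002]
```

View pics/scene6.png

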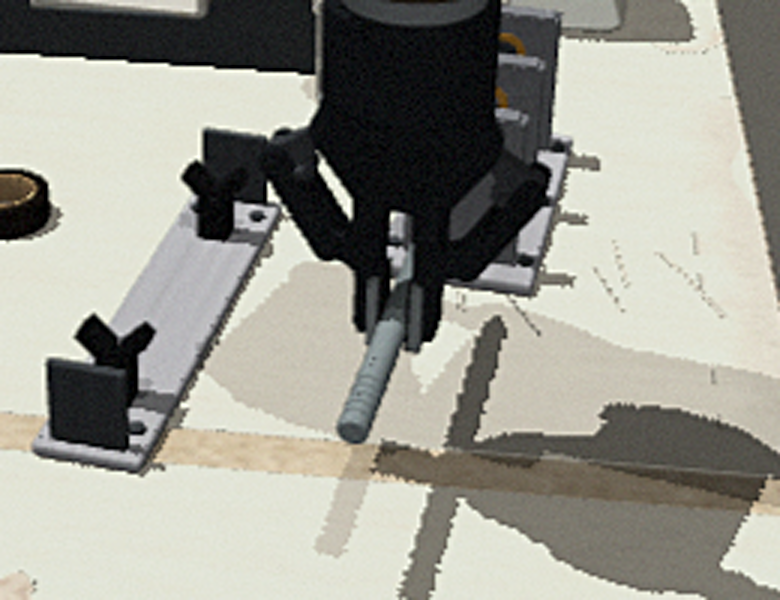

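View pics/top6.png

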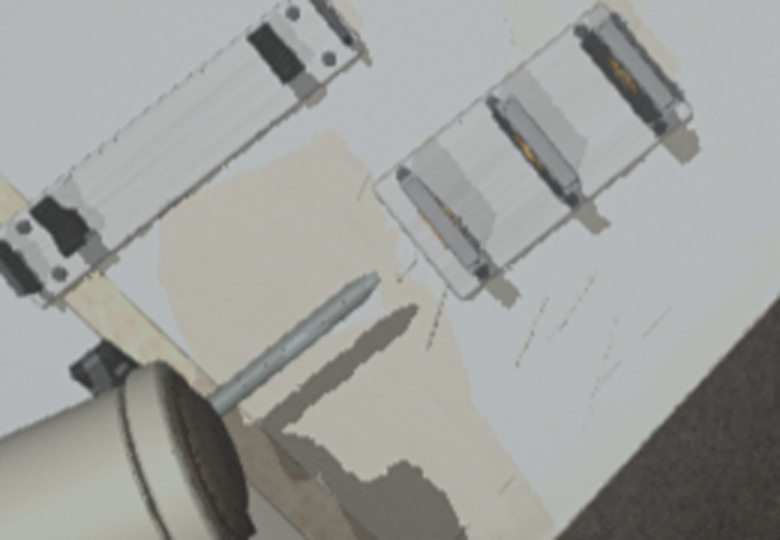

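```bash
python3 - <<'E'
from h import *
np.set_printoptions(precision=1,suppress=True)
S=arm.camera("scene");T=arm.camera("top")
N=np.array([-U[1],U[0],0])
def fr(P): d=P-MOUTH; return np.array([d@U,d@N,P[2]])
nz=(170+381/3,220+276/3); 
for z in(75,80,88,94): print("nose",z,fr(onz(T,nz,z)))
# axis points mid-bar in top
for a in((240,390),(300,340)):
    p=onz(T,(170+a[0]/3,220+a[1]/3),88);print("ax",fr(p))
print("grip",fr(arm.get_obs()["tcp_pos"]))
# tail centre in scene; intersect with vertical plane lateral=L
p=(200+352/3,200+431/3)
o,d=ray(S,p)
for L in(-2,0,2):
    s=(L-(o-MOUTH)@N)/(d@N);print("tail L",L,fr(o+s*d))
for z in (80,88,94): print("tail z",z,fr(onz(S,p,z)))
# automatic edge midline in top: gradient across axis
g=cv2.GaussianBlur(cv2.cvtColor(T["frame"],cv2.COLOR_RGB2GRAY),(0,0),0.7).astype(np.float32)
for x in (-130,-115,-100,-85,-70,-60):
    ls=np.arange(-16,16.1,.5);pr=np.array([proj(T,MOUTH+U*x+N*l+[0,0,13]) for l in ls],np.float32)
    v=cv2.remap(g,pr[:,0].reshape(1,-1).copy(),pr[:,1].reshape(1,-1).copy(),cv2.INTER_LINEAR)[0]
    print(x,[int(q) for q in v[::2]])
E
```

```text
nose 75 [-41.2  -1.7  75. ]
nose 80 [-41.   -1.7  80. ]
nose 88 [-40.6  -1.7  88. ]
nose 94 [-40.3  -1.7  94. ]
ax [-142.    -1.5   88. ]
ax [-98.5  -0.9  88. ]
grip [-180.4   -0.    69.3]
tail L -2 [-277.7   -2.    93.6]
tail L 0 [-268.3    0.    86.3]
tail L 2 [-258.9    2.    78.9]
tail z 80 [-260.3    1.7   80. ]
tail z 88 [-270.6   -0.5   88. ]
tail z 94 [-278.2   -2.1   94. ]
-130 [176, 175, 175, 175, 175, 175, 175, 173, 163, 148, 130, 114, 112, 116, 123, 130, 138, 142, 143, 139, 134, 129, 128, 137, 149, 161, 170, 174, 175, 175, 175, 175, 175]
-115 [175, 175, 176, 176, 176, 176, 175, 173, 167, 152, 136, 124, 116, 117, 122, 129, 137, 141, 142, 139, 133, 129, 129, 136, 149, 162, 170, 176, 176, 176, 176, 176, 176]
-100 [176, 176, 176, 176, 176, 176, 176, 173, 168, 156, 141, 130, 128, 132, 140, 148, 154, 157, 153, 147, 138, 131, 133, 141, 154, 165, 172, 175, 176, 176, 175, 175, 175]
-85 [176, 176, 176, 176, 176, 177, 176, 174, 166, 153, 138, 127, 125, 128, 132, 136, 139, 142, 143, 139, 133, 129, 131, 139, 152, 163, 171, 175, 176, 177, 177, 177, 177]
-70 [176, 177, 178, 178, 180, 181, 181, 179, 171, 154, 134, 122, 115, 117, 125, 132, 139, 143, 143, 140, 134, 130, 132, 137, 150, 164, 172, 176, 177, 177, 177, 177, 177]
-60 [179, 181, 182, 182, 182, 182, 182, 177, 168, 152, 133, 119, 115, 118, 126, 134, 140, 145, 143, 139, 133, 129, 129, 137, 149, 163, 172, 175, 177, 177, 177, 177, 177]
```

```bash
python3 - <<'E'
from h import *
T=arm.camera("top");N=np.array([-U[1],U[0],0])
g=cv2.GaussianBlur(cv2.cvtColor(T["frame"],cv2.COLOR_RGB2GRAY),(0,0),0.7).astype(np.float32)
def prof(c,x,z,ls):
    pr=np.array([proj(c,np.r_[(MOUTH+U*x+N*l)[:2],z]) for l in ls],np.float32)
    return cv2.remap(g,pr[:,0].reshape(1,-1).copy(),pr[:,1].reshape(1,-1).copy(),cv2.INTER_LINEAR)[0]
for x,z,h in((30,10,45),(45,10,45),(55,10,45),(100,10,45),(120,10,45),(6,103,32),(76,103,32),(146,103,32)):
    for s in(-1,1):
        ls=s*h+np.arange(-8,8.1,1);print(x,z,s*h,[int(q) for q in prof(T,x,z,ls)])
S=arm.camera("scene")
f=S["frame"].astype(int);m=(f[...,0]-f[...,2]>45)
E
```

```text
30 10 -45 [183, 183, 183, 183, 180, 176, 168, 155, 144, 142, 143, 153, 164, 172, 175, 176, 175]
30 10 45 [163, 163, 163, 163, 163, 161, 158, 156, 156, 159, 165, 173, 179, 182, 182, 183, 183]
45 10 -45 [183, 183, 183, 182, 180, 177, 167, 155, 144, 141, 143, 154, 165, 171, 176, 176, 176]
45 10 45 [181, 181, 181, 180, 180, 178, 174, 170, 168, 168, 173, 178, 181, 183, 183, 183, 183]
55 10 -45 [183, 183, 182, 182, 181, 177, 170, 160, 149, 143, 148, 156, 165, 173, 176, 177, 177]
55 10 45 [181, 181, 181, 180, 178, 175, 171, 167, 164, 165, 169, 175, 180, 183, 183, 183, 183]
100 10 -45 [183, 183, 183, 182, 181, 178, 170, 158, 146, 140, 145, 156, 167, 174, 179, 180, 180]
100 10 45 [163, 163, 163, 162, 162, 161, 158, 156, 157, 161, 168, 175, 180, 182, 182, 183, 183]
120 10 -45 [183, 183, 183, 183, 180, 175, 164, 152, 143, 143, 147, 158, 169, 177, 179, 180, 180]
120 10 45 [180, 180, 180, 180, 178, 176, 172, 169, 167, 170, 174, 178, 180, 182, 182, 182, 181]
6 103 -32 [114, 103, 93, 85, 79, 74, 76, 81, 90, 102, 110, 114, 117, 123, 131, 138, 143]
6 103 32 [140, 140, 140, 139, 137, 135, 135, 135, 131, 123, 111, 106, 101, 107, 117, 128, 141]
76 103 -32 [125, 130, 135, 140, 142, 141, 137, 134, 131, 128, 127, 124, 122, 125, 132, 138, 141]
76 103 32 [140, 140, 139, 138, 135, 133, 134, 139, 147, 154, 159, 163, 166, 168, 170, 168, 166]
146 103 -32 [141, 149, 158, 162, 164, 163, 159, 154, 151, 143, 137, 130, 126, 127, 133, 138, 139]
146 103 32 [137, 137, 137, 137, 135, 133, 133, 137, 144, 151, 156, 159, 161, 160, 158, 156, 156]
```

By the same camera, the bar axis lies +0.5 mm and the stand axis +0.3 mm from my assumed line, and the two are parallel. The tail triangulates to within about 2 mm of level. Now I'll lower and insert.

```bash
python3 -m jog '[{"jaw":1,"dx":0,"dy":0,"dz":0.005,"ax":0,"ay":0,"az":0},{"jaw":1,"dx":0,"dy":0,"dz":0.0128,"ax":0,"ay":0,"az":0},{"jaw":1,"dx":-0.01,"dy":0,"dz":0.0128,"ax":0,"ay":0,"az":0},{"jaw":1,"dx":-0.02,"dy":0,"dz":0.0128,"ax":0,"ay":0,"az":0},{"jaw":1,"dx":-0.03,"dy":0,"dz":0.0128,"ax":0,"ay":0,"az":0},{"jaw":1,"dx":-0.036,"dy":0,"dz":0.0128,"ax":0,"ay":0,"az":0},{"jaw":1,"dx":-0.036,"dy":0,"dz":0.0128,"ax":0,"ay":0,"az":0}]'; python3 - <<'E'
from h import *
goto([429.1,298.9,56.5])
for n in("scene","top"):
    c=arm.camera(n);f=c["frame"][:,:,::-1]
    f=f[200:400,200:460] if n=="scene" else f[220:400,170:430]
    cv2.imwrite(f"pics/{n}7.png",cv2.resize(f,None,fx=3,fy=3,interpolation=cv2.INTER_CUBIC))
E
```

```text
time_s: 10.45
tcp_pos: [451.6, 269.8, 56.8]
orientation: [0.445, 0.896, 0.0, 0.0]
wrist_force: [0.2, 0.2, -3.0]
grip_width: 11.9
t 10.45 tcp [451.6 269.8  56.8] w 11.9 F [ 0.2  0.2 -3. ] d [ 0.0368 -0.0003  0.0003] a [ 0.0007  0.0004 -0.0016]
```

View pics/top7.png

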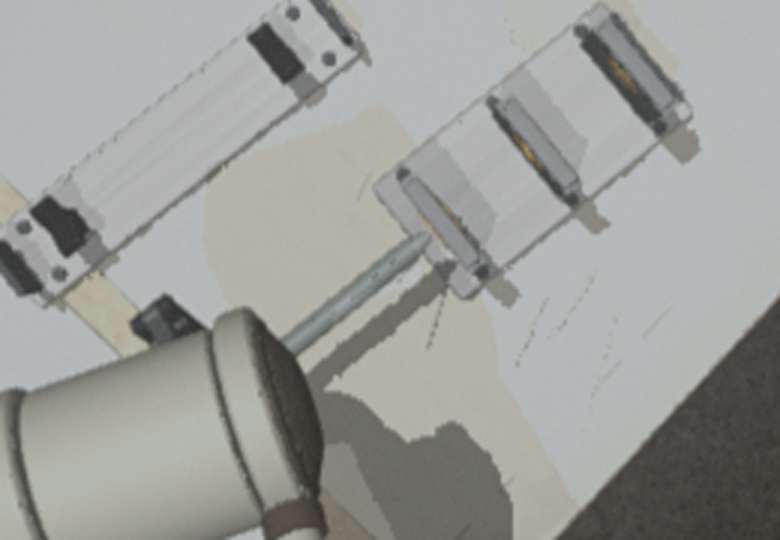

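View pics/scene7.png

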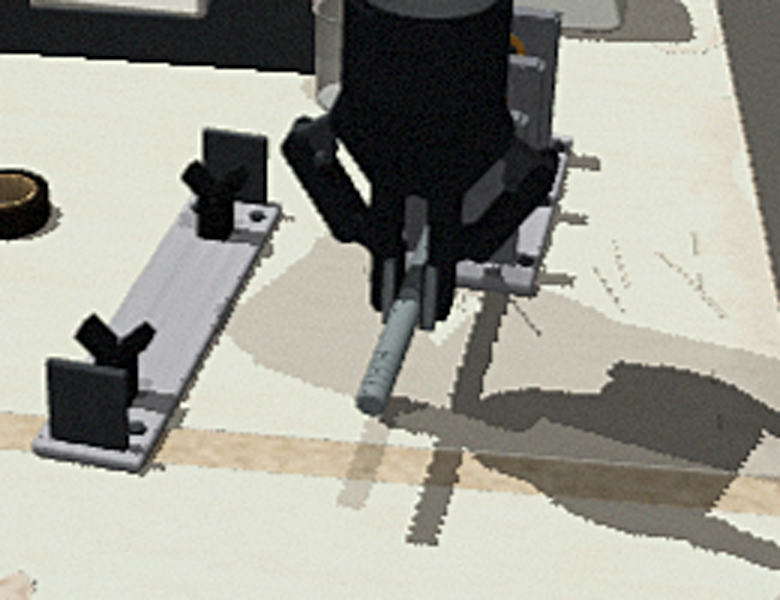

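The nose (top crop (430,238)) is a few mm in front of the first ring and lined up with it. I'll push in gently.

```bash
python3 -m jog '[{"jaw":1,"dx":-0.005,"dy":0,"dz":0,"ax":0,"ay":0,"az":0},{"jaw":1,"dx":-0.011,"dy":0,"dz":0,"ax":0,"ay":0,"az":0},{"jaw":1,"dx":-0.017,"dy":0,"dz":0,"ax":0,"ay":0,"az":0},{"jaw":1,"dx":-0.023,"dy":0,"dz":0,"ax":0,"ay":0,"az":0},{"jaw":1,"dx":-0.03,"dy":0,"dz":0,"ax":0,"ay":0,"az":0},{"jaw":1,"dx":-0.03,"dy":0,"dz":0,"ax":0,"ay":0,"az":0}]'; python3 - <<'E'
from h import *
goto([429.1,298.9,56.5])
print(arm.get_obs()["moment"])
E
```

```text
time_s: 11.15
tcp_pos: [469.5, 246.0, 56.6]
orientation: [0.444, 0.896, 0.0, 0.0]
wrist_force: [-0.2, 0.4, -2.4]
grip_width: 11.9
t 11.15 tcp [469.5 246.   56.6] w 11.9 F [-0.2  0.4 -2.4] d [ 0.0666 -0.0002  0.0001] a [ 0.0004  0.0004 -0.0011]
[ 0.01187857 -0.00100842  0.00913775]
```

```bash
python3 -m jog '[{"jaw":1,"dx":-0.01,"dy":0,"dz":0,"ax":0,"ay":0,"az":0},{"jaw":1,"dx":-0.02,"dy":0,"dz":0,"ax":0,"ay":0,"az":0},{"jaw":1,"dx":-0.03,"dy":0,"dz":0,"ax":0,"ay":0,"az":0},{"jaw":1,"dx":-0.036,"dy":0,"dz":0,"ax":0,"ay":0,"az":0},{"jaw":1,"dx":-0.042,"dy":0,"dz":0,"ax":0,"ay":0,"az":0},{"jaw":1,"dx":-0.048,"dy":0,"dz":0,"ax":0,"ay":0,"az":0},{"jaw":1,"dx":-0.054,"dy":0,"dz":0,"ax":0,"ay":0,"az":0},{"jaw":1,"dx":-0.054,"dy":0,"dz":0,"ax":0,"ay":0,"az":0}]'; python3 - <<'E'
from h import *
goto([429.1,298.9,56.5])
print(arm.get_obs()["moment"])
E
```

```text
time_s: 11.95
tcp_pos: [502.1, 203.2, 56.6]
orientation: [0.444, 0.896, 0.0, 0.0]
wrist_force: [-0.4, 0.5, -3.2]
grip_width: 11.8
t 11.95 tcp [502.1 203.2  56.6] w 11.8 F [-0.4  0.5 -3.2] d [ 1.203e-01 -1.000e-04  1.000e-04] a [ 0.0003  0.0003 -0.0007]
[ 0.077925    0.01526146 -0.02559147]
```

```bash
python3 -m jog '[{"jaw":1,"dx":-0.006,"dy":0,"dz":0,"ax":0,"ay":0,"az":0},{"jaw":1,"dx":-0.012,"dy":0,"dz":0,"ax":0,"ay":0,"az":0},{"jaw":1,"dx":-0.018,"dy":0,"dz":0,"ax":0,"ay":0,"az":0},{"jaw":1,"dx":-0.025,"dy":0,"dz":0,"ax":0,"ay":0,"az":0},{"jaw":1,"dx":-0.025,"dy":0,"dz":0,"ax":0,"ay":0,"az":0},{"jaw":1,"dx":-0.025,"dy":0,"dz":0,"ax":0,"ay":0,"az":0}]'; python3 - <<'E'
from h import *
goto([429.1,298.9,56.5])
for n in("scene","top"):
    c=arm.camera(n);f=c["frame"][:,:,::-1]
    f=f[200:360,240:448] if n=="scene" else f[200:360,240:448]
    cv2.imwrite(f"pics/{n}8.png",cv2.resize(f,None,fx=3.75,fy=3.75,interpolation=cv2.INTER_CUBIC))
E
```

```text
time_s: 12.55
tcp_pos: [516.7, 183.7, 56.5]
orientation: [0.444, 0.896, 0.0, -0.0]
wrist_force: [-0.3, 0.2, -2.3]
grip_width: 12.0
t 12.55 tcp [516.7 183.7  56.5] w 12.0 F [-0.3  0.2 -2.3] d [0.1447 0.     0.    ] a [ 0.     -0.0001 -0.0004]
```

View pics/top8.png

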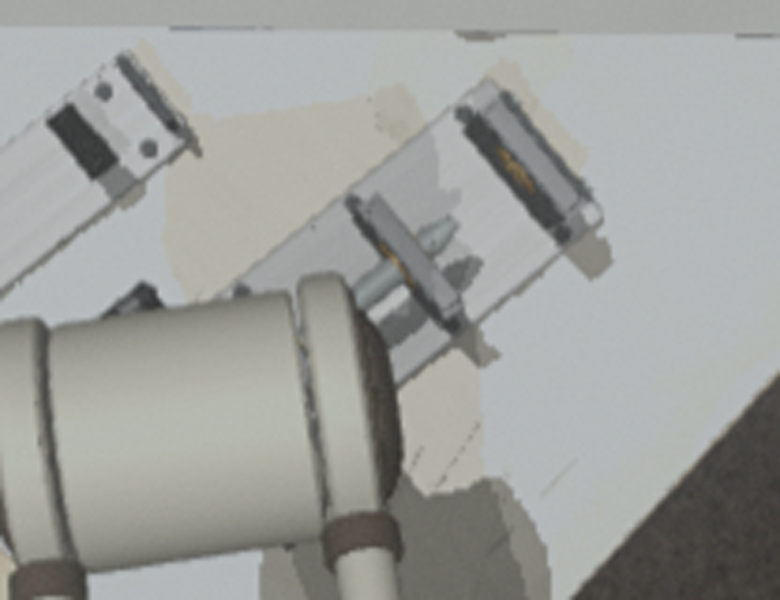

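View pics/scene8.png

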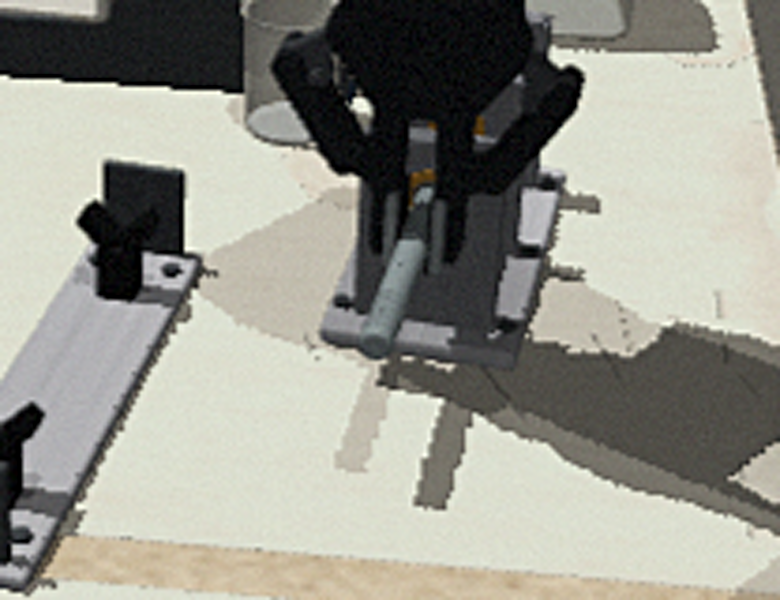

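The nose (top crop (455,222)) is past plate 2 and about 35 mm short of plate 3. Now to release, then lift clear.

```bash
python3 -m jog '[{"jaw":0.7,"dx":0,"dy":0,"dz":0.001,"ax":0,"ay":0,"az":0},{"jaw":0.5,"dx":0,"dy":0,"dz":0.001,"ax":0,"ay":0,"az":0},{"jaw":0.2,"dx":0,"dy":0,"dz":0.001,"ax":0,"ay":0,"az":0},{"jaw":0,"dx":0,"dy":0,"dz":0.001,"ax":0,"ay":0,"az":0},{"jaw":-0.2,"dx":0,"dy":0,"dz":0.001,"ax":0,"ay":0,"az":0},{"jaw":-0.2,"dx":0,"dy":0,"dz":0.001,"ax":0,"ay":0,"az":0},{"jaw":-0.2,"dx":0,"dy":0,"dz":-0.02,"ax":0,"ay":0,"az":0},{"jaw":-0.2,"dx":0,"dy":0,"dz":-0.05,"ax":0,"ay":0,"az":0}]'; python3 - <<'E'
from h import *
print(MOUTH-110*U)
goto(np.r_[(MOUTH-110*U)[:2],110])
E
```

```text
time_s: 13.45
tcp_pos: [514.8, 183.6, 105.1]
orientation: [0.444, 0.896, -0.001, -0.002]
wrist_force: [0.3, -0.4, 0.8]
grip_width: 51.0
[471.54127597 243.20208289  75.        ]
t 13.45 tcp [514.8 183.6 105.1] w 51.0 F [ 0.3 -0.4  0.8] d [ 0.0736  0.0017 -0.0047] a [-0.0041 -0.0024 -0.0001]
```

```bash
python3 -m jog '[{"jaw":-0.2,"dx":0.02,"dy":0,"dz":-0.03,"ax":0,"ay":0,"az":0},{"jaw":-0.2,"dx":0.05,"dy":0,"dz":-0.06,"ax":0,"ay":0,"az":0},{"jaw":-0.2,"dx":0.074,"dy":0,"dz":-0.06,"ax":0,"ay":0,"az":0},{"jaw":-0.2,"dx":0.074,"dy":0,"dz":-0.06,"ax":0,"ay":0,"az":0},{"jaw":-0.2,"dx":0.074,"dy":0,"dz":-0.06,"ax":0,"ay":0,"az":0},{"jaw":-0.2,"dx":0.074,"dy":0,"dz":-0.06,"ax":0,"ay":0,"az":0}]'; python3 - <<'E'
from h import *
goto(np.r_[(MOUTH-110*U)[:2],110])
for n in("scene","top"):
    c=arm.camera(n);f=c["frame"][:,:,::-1]
    f=f[200:360,240:448]
    cv2.imwrite(f"pics/{n}9.png",cv2.resize(f,None,fx=3.75,fy=3.75,interpolation=cv2.INTER_CUBIC))
E
```

```text
time_s: 14.05
tcp_pos: [471.9, 242.0, 165.8]
orientation: [0.444, 0.896, -0.001, -0.0]
wrist_force: [0.6, -0.5, 0.2]
grip_width: 51.1
t 14.05 tcp [471.9 242.  165.8] w 51.1 F [ 0.6 -0.5  0.2] d [0.0012 0.0005 0.0558] a [-0.0012 -0.     -0.0006]
```

View pics/top9.png

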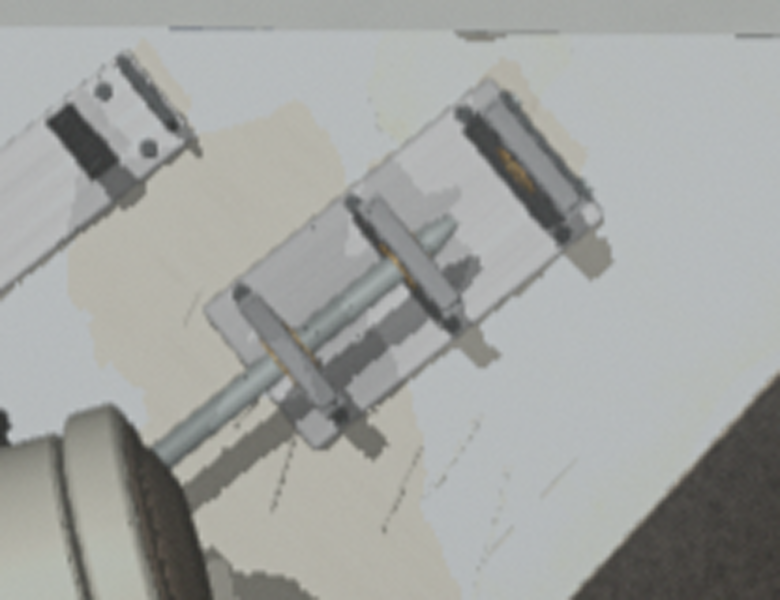

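View pics/scene9.png

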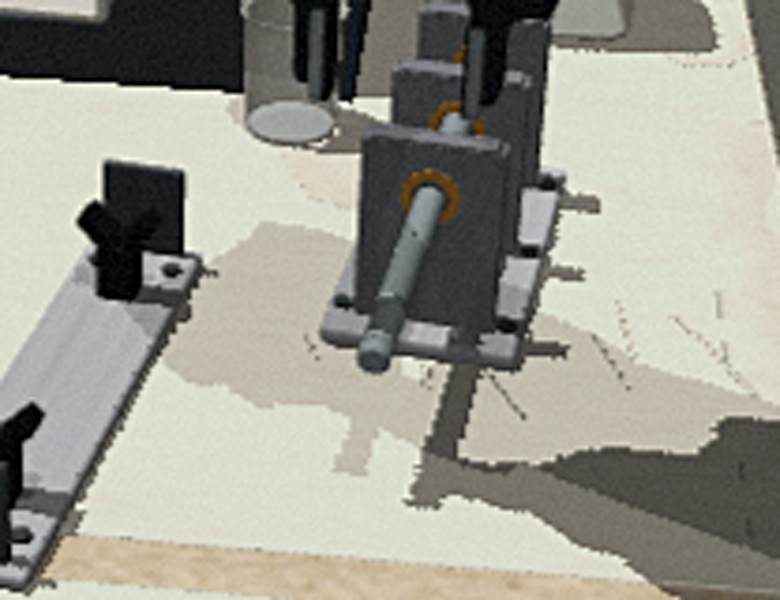

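The bar now lies drooped in two bearings, with its tail face at scene crop (374,354). Next I'll locate the tail.

```bash
python3 - <<'E'
from h import *
np.set_printoptions(precision=1,suppress=True)
S=arm.camera("scene");N=np.array([-U[1],U[0],0])
def fr(P): d=P-MOUTH; return np.array([d@U,d@N,P[2]])
p=(240+374/3.75,200+354/3.75);o,d=ray(S,p)
for z in (66,69,72): print(z,fr(onz(S,p,z)))
T=arm.camera("top")
g=cv2.GaussianBlur(cv2.cvtColor(T["frame"],cv2.COLOR_RGB2GRAY),(0,0),0.7).astype(np.float32)
for x,z in((-60,72.5),(-45,73),(-25,74),(35,75)):
    ls=np.arange(-14,14.1,1);pr=np.array([proj(T,np.r_[(MOUTH+U*x+N*l)[:2],z]) for l in ls],np.float32)
    print(x,[int(q) for q in cv2.remap(g,pr[:,:1].copy(),pr[:,1:].copy(),cv2.INTER_LINEAR)[:,0]])
goto(np.r_[(MOUTH-110*U)[:2],49.5])
E
```

```text
66 [-118.3    0.6   66. ]
69 [-123.    -0.2   69. ]
72 [-127.6   -1.    72. ]
-60 [155, 169, 175, 178, 178, 177, 172, 161, 146, 126, 113, 112, 116, 125, 133, 138, 141, 141, 137, 133, 132, 136, 147, 160, 169, 176, 177, 178, 177]
-45 [145, 159, 170, 176, 178, 177, 170, 156, 138, 122, 115, 115, 123, 129, 135, 140, 143, 141, 138, 133, 132, 135, 144, 157, 170, 175, 178, 179, 179]
-25 [160, 171, 176, 177, 173, 164, 153, 140, 129, 123, 120, 127, 135, 144, 151, 157, 159, 157, 151, 145, 142, 142, 150, 161, 171, 177, 179, 179, 179]
35 [131, 141, 149, 156, 159, 158, 153, 142, 130, 121, 115, 118, 124, 132, 139, 144, 147, 145, 140, 133, 129, 128, 133, 142, 150, 156, 158, 159, 160]
t 14.25 tcp [472.  242.1 166. ] w 51.4 F [-0.2 -0.5 -0.8] d [0.  0.  0.1] a [-0. -0. -0.]
```

```bash
python3 -m jog '[{"jaw":-0.2,"dx":0,"dy":-0.001,"dz":0.03,"ax":0,"ay":-0.02,"az":0},{"jaw":-0.2,"dx":0,"dy":-0.001,"dz":0.06,"ax":0,"ay":-0.04,"az":0},{"jaw":-0.2,"dx":0,"dy":-0.001,"dz":0.085,"ax":0,"ay":-0.04,"az":0},{"jaw":-0.2,"dx":0,"dy":-0.001,"dz":0.1,"ax":0,"ay":-0.04,"az":0},{"jaw":-0.2,"dx":0,"dy":-0.001,"dz":0.11,"ax":0,"ay":-0.04,"az":0},{"jaw":-0.2,"dx":0,"dy":-0.001,"dz":0.1145,"ax":0,"ay":-0.04,"az":0},{"jaw":-0.2,"dx":0,"dy":-0.001,"dz":0.1145,"ax":0,"ay":-0.04,"az":0},{"jaw":-0.2,"dx":0,"dy":-0.001,"dz":0.1145,"ax":0,"ay":-0.04,"az":0}]'; python3 - <<'E'
from h import *
goto(np.r_[(MOUTH-110*U)[:2],51.5])
for n in("scene",):
    c=arm.camera(n);f=c["frame"][:,:,::-1]
    f=f[200:360,240:448]
    cv2.imwrite(f"pics/{n}10.png",cv2.resize(f,None,fx=3.75,fy=3.75,interpolation=cv2.INTER_CUBIC))
E
```

```text
time_s: 15.05
tcp_pos: [471.8, 242.3, 52.9]
orientation: [0.444, 0.896, -0.008, 0.019]
wrist_force: [-1.4, -0.2, 0.3]
grip_width: 51.7
t 15.05 tcp [471.8 242.3  52.9] w 51.7 F [-1.4 -0.2  0.3] d [0.001  0.0003 0.0014] a [ 0.0015  0.0406 -0.0003]
```

View pics/scene10.png

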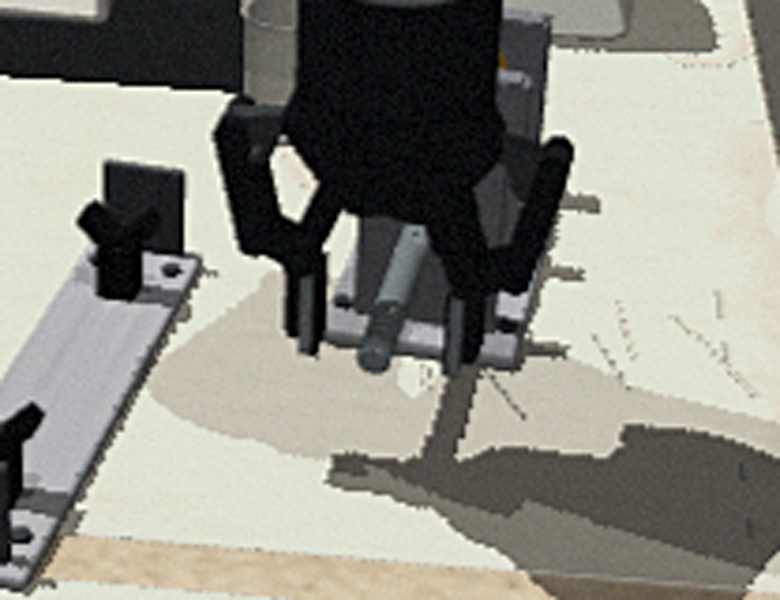

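The tail lies centred between the open fingers. Now to close.

```bash
python3 -m jog '[{"jaw":0.3,"dx":0,"dy":0,"dz":0,"ax":0,"ay":0,"az":0},{"jaw":0.5,"dx":0,"dy":0,"dz":0,"ax":0,"ay":0,"az":0},{"jaw":1,"dx":0,"dy":0,"dz":0,"ax":0,"ay":0,"az":0},{"jaw":1,"dx":0,"dy":0,"dz":0,"ax":0,"ay":0,"az":0},{"jaw":1,"dx":0,"dy":0,"dz":0,"ax":0,"ay":0,"az":0},{"jaw":1,"dx":0,"dy":0,"dz":0,"ax":0,"ay":0,"az":0}]'; python3 - <<'E'
from h import *
goto(np.r_[(MOUTH-110*U)[:2],56.0])
print(arm.get_obs()["moment"])
E
```

```text
time_s: 15.7
tcp_pos: [471.4, 242.3, 52.3]
orientation: [0.444, 0.896, -0.008, 0.018]
wrist_force: [1.0, 1.0, 1.9]
grip_width: 11.8
t 15.7 tcp [471.4 242.3  52.3] w 11.8 F [1.  1.  1.9] d [ 0.0005  0.0006 -0.0037] a [0.001  0.0403 0.0001]
[ 0.21435955 -0.1695198   0.04792488]
```

```bash
python3 -m jog '[{"jaw":1,"dx":0,"dy":0,"dz":-0.0015,"ax":0,"ay":0.013,"az":0},{"jaw":1,"dx":0,"dy":0,"dz":-0.003,"ax":0,"ay":0.026,"az":0},{"jaw":1,"dx":0,"dy":0,"dz":-0.0045,"ax":0,"ay":0.04,"az":0},{"jaw":1,"dx":0,"dy":0,"dz":-0.0045,"ax":0,"ay":0.04,"az":0},{"jaw":1,"dx":0,"dy":0,"dz":-0.0045,"ax":0,"ay":0.04,"az":0}]'; python3 - <<'E'
from h import *
goto(np.r_[(MOUTH-110*U)[:2],56.5])
print(arm.get_obs()["moment"])
E
```

```text
time_s: 16.2
tcp_pos: [470.9, 242.2, 56.5]
orientation: [0.444, 0.896, 0.0, -0.0]
wrist_force: [0.3, 1.5, -0.0]
grip_width: 11.6
t 16.2 tcp [470.9 242.2  56.5] w 11.6 F [ 0.3  1.5 -0. ] d [ 0.0004  0.0011 -0.    ] a [ 0.     -0.0001 -0.0003]
[ 0.17794734 -0.1875605   0.16066932]
```

```bash
python3 -m jog '[{"jaw":1,"dx":-0.006,"dy":0.0005,"dz":0,"ax":0,"ay":0,"az":0},{"jaw":1,"dx":-0.012,"dy":0.0005,"dz":0,"ax":0,"ay":0,"az":0},{"jaw":1,"dx":-0.018,"dy":0.0005,"dz":0,"ax":0,"ay":0,"az":0},{"jaw":1,"dx":-0.024,"dy":0.0005,"dz":0,"ax":0,"ay":0,"az":0},{"jaw":1,"dx":-0.03,"dy":0.0005,"dz":0,"ax":0,"ay":0,"az":0},{"jaw":1,"dx":-0.03,"dy":0.0005,"dz":0,"ax":0,"ay":0,"az":0}]'; python3 - <<'E'
from h import *
goto(np.r_[(MOUTH-63*U)[:2],56.5])
print(arm.get_obs()["moment"])
for n in("scene","top"):
    c=arm.camera(n);f=c["frame"][:,:,::-1]
    f=f[200:360,240:448]
    cv2.imwrite(f"pics/{n}11.png",cv2.resize(f,None,fx=3.75,fy=3.75,interpolation=cv2.INTER_CUBIC))
E
```

```text
time_s: 16.8
tcp_pos: [490.5, 217.6, 56.7]
orientation: [0.444, 0.896, -0.0, 0.001]
wrist_force: [1.0, -1.9, -0.4]
grip_width: 12.2
t 16.8 tcp [490.5 217.6  56.7] w 12.2 F [ 1.  -1.9 -0.4] d [-0.0151  0.0004  0.0002] a [ 0.0004  0.0016 -0.0008]
[-0.39118466 -0.26642629 -0.01065444]
```

View pics/top11.png

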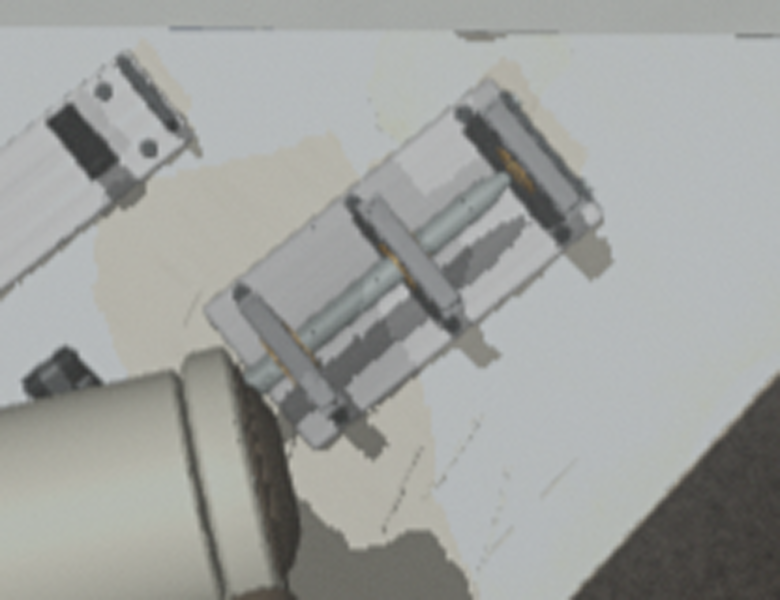

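View pics/scene11.png

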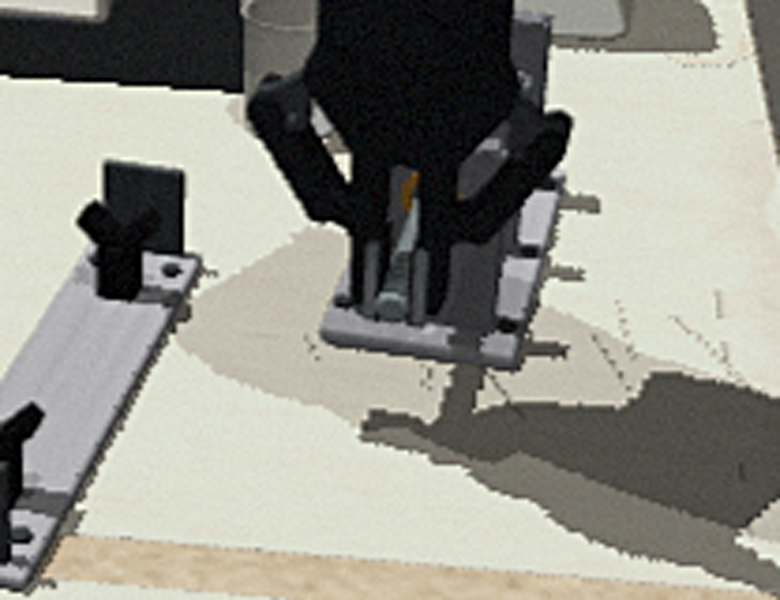

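The nose (top crop (508,182)) points at the third ring. I'll push on slowly and watch the force.

```bash
python3 -m jog '[{"jaw":1,"dx":-0.003,"dy":0,"dz":0,"ax":0,"ay":0,"az":0},{"jaw":1,"dx":-0.006,"dy":0,"dz":0,"ax":0,"ay":0,"az":0},{"jaw":1,"dx":-0.009,"dy":0,"dz":0,"ax":0,"ay":0,"az":0},{"jaw":1,"dx":-0.012,"dy":0,"dz":0,"ax":0,"ay":0,"az":0},{"jaw":1,"dx":-0.012,"dy":0,"dz":0,"ax":0,"ay":0,"az":0}]'; python3 - <<'E'
from h import *
goto(np.r_[(MOUTH-63*U)[:2],56.5])
o=arm.get_obs();print(o["moment"],o["wrist_force"]@U)
E
```

```text
time_s: 17.4
tcp_pos: [497.1, 209.0, 56.6]
orientation: [0.444, 0.896, 0.0, 0.0]
wrist_force: [-0.9, 1.7, 1.9]
grip_width: 11.9
t 17.4 tcp [497.1 209.   56.6] w 11.9 F [-0.9  1.7  1.9] d [-0.0043  0.0004  0.0001] a [ 0.0003  0.0003 -0.0002]
[0.2255426  0.01611291 0.02220688] -1.9023846110456861
```

```bash
python3 -m jog '[{"jaw":1,"dx":-0.0015,"dy":0,"dz":0,"ax":0,"ay":0,"az":0},{"jaw":1,"dx":-0.003,"dy":0,"dz":0,"ax":0,"ay":0,"az":0},{"jaw":1,"dx":-0.004,"dy":0,"dz":0,"ax":0,"ay":0,"az":0},{"jaw":1,"dx":-0.004,"dy":0,"dz":0,"ax":0,"ay":0,"az":0}]'; python3 - <<'E'
from h import *
goto(np.r_[(MOUTH-63*U)[:2],56.5])
o=arm.get_obs();print(o["moment"],o["wrist_force"]@U)
E
```

```text
time_s: 17.8
tcp_pos: [499.3, 205.9, 56.6]
orientation: [0.444, 0.896, 0.0, 0.0]
wrist_force: [-1.3, 3.1, 3.3]
grip_width: 11.8
t 17.8 tcp [499.3 205.9  56.6] w 11.8 F [-1.3  3.1  3.3] d [-0.0005  0.0005  0.0001] a [ 0.0002  0.0002 -0.0001]
[0.4399675  0.1405508  0.09965717] -3.277225393743125
```

```bash
python3 -m jog '[{"jaw":1,"dx":-0.001,"dy":0,"dz":-0.0005,"ax":0,"ay":0,"az":0},{"jaw":1,"dx":-0.002,"dy":0,"dz":-0.0005,"ax":0,"ay":0,"az":0},{"jaw":1,"dx":-0.003,"dy":0,"dz":-0.0005,"ax":0,"ay":0,"az":0},{"jaw":1,"dx":-0.003,"dy":0,"dz":-0.0005,"ax":0,"ay":0,"az":0}]'; python3 - <<'E'
from h import *
goto(np.r_[(MOUTH-63*U)[:2],56.5])
o=arm.get_obs();print(o["moment"],o["wrist_force"]@U)
E
```

```text
time_s: 18.2
tcp_pos: [500.4, 204.4, 57.0]
orientation: [0.444, 0.896, 0.0, -0.001]
wrist_force: [-3.6, 6.6, 3.3]
grip_width: 11.7
t 18.2 tcp [500.4 204.4  57. ] w 11.7 F [-3.6  6.6  3.3] d [0.0013 0.0006 0.0005] a [-0.0001 -0.0021 -0.0003]
[1.05424094 0.47308596 0.15170507] -7.3895176325106915
```

```bash
python3 -m jog '[{"jaw":1,"dx":-0.001,"dy":0,"dz":0,"ax":0,"ay":0,"az":0},{"jaw":1,"dx":-0.002,"dy":0,"dz":0,"ax":0,"ay":0,"az":0},{"jaw":1,"dx":-0.003,"dy":0,"dz":0,"ax":0,"ay":0,"az":0},{"jaw":1,"dx":-0.003,"dy":0,"dz":0,"ax":0,"ay":0,"az":0}]'; python3 - <<'E'
from h import *
goto(np.r_[(MOUTH-63*U)[:2],56.5])
o=arm.get_obs();print(o["moment"],o["wrist_force"]@U)
for n in("scene","top"):
    c=arm.camera(n);f=c["frame"][:,:,::-1]
    f=f[200:360,240:448]
    cv2.imwrite(f"pics/{n}12.png",cv2.resize(f,None,fx=3.75,fy=3.75,interpolation=cv2.INTER_CUBIC))
E
```

```text
time_s: 18.6
tcp_pos: [500.4, 204.3, 56.9]
orientation: [0.444, 0.896, 0.001, -0.003]
wrist_force: [-8.3, 15.6, 6.5]
grip_width: 11.8
t 18.6 tcp [500.4 204.3  56.9] w 11.8 F [-8.3 15.6  6.5] d [0.0015 0.0006 0.0004] a [-0.0006 -0.0072 -0.0006]
[2.40607757 1.29384244 0.04615248] -17.44871282469313
```

View pics/scene12.png

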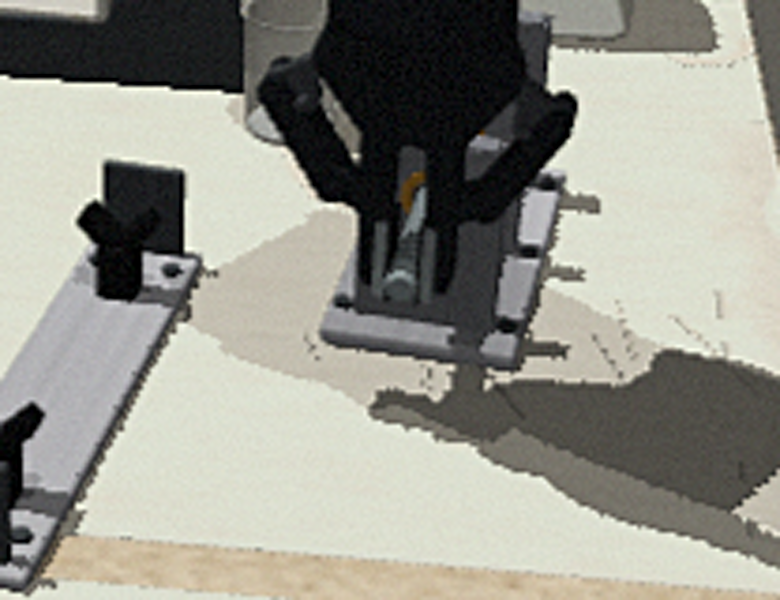

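View pics/top12.png

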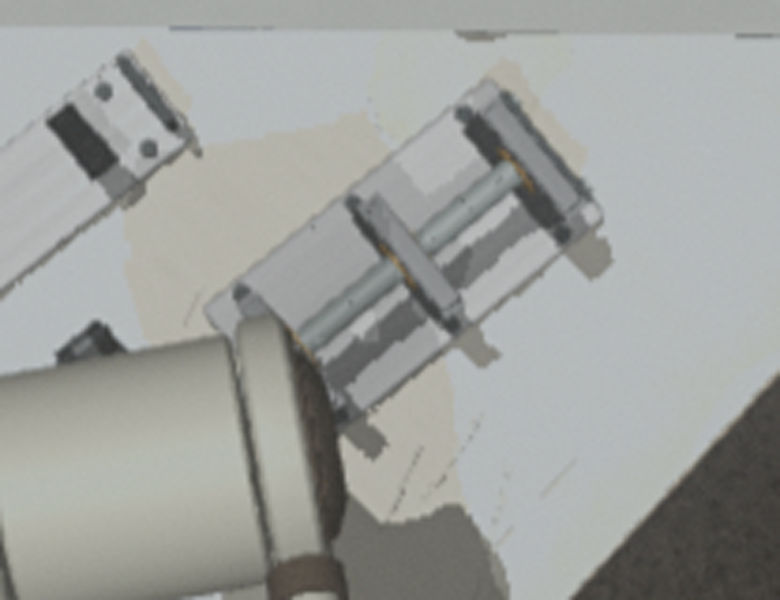

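The taper has vanished into the third bearing. The bar no longer advances under 17 N, and it has travelled 48 mm since the regrasp against 47 mm expected. I'll relieve the preload, open, lift away and check.

```bash
python3 -m jog '[{"jaw":1,"dx":0.003,"dy":0,"dz":0,"ax":0,"ay":0,"az":0},{"jaw":0.7,"dx":0.003,"dy":0,"dz":0,"ax":0,"ay":0,"az":0},{"jaw":0.4,"dx":0.003,"dy":0,"dz":0,"ax":0,"ay":0,"az":0},{"jaw":0.1,"dx":0.003,"dy":0,"dz":0,"ax":0,"ay":0,"az":0},{"jaw":-0.2,"dx":0.003,"dy":0,"dz":0,"ax":0,"ay":0,"az":0},{"jaw":-0.2,"dx":0.003,"dy":0,"dz":0,"ax":0,"ay":0,"az":0},{"jaw":-0.2,"dx":0.003,"dy":0,"dz":-0.025,"ax":0,"ay":0,"az":0},{"jaw":-0.2,"dx":0.003,"dy":0,"dz":-0.06,"ax":0,"ay":0,"az":0}]'; python3 -m jog '[{"jaw":-0.2,"dx":0.03,"dy":0,"dz":-0.04,"ax":0,"ay":0,"az":0},{"jaw":-0.2,"dx":0.07,"dy":0,"dz":-0.07,"ax":0,"ay":0,"az":0},{"jaw":-0.2,"dx":0.11,"dy":0,"dz":-0.09,"ax":0,"ay":0,"az":0},{"jaw":-0.2,"dx":0.14,"dy":0,"dz":-0.1,"ax":0,"ay":0,"az":0},{"jaw":-0.2,"dx":0.14,"dy":0,"dz":-0.1,"ax":0,"ay":0,"az":0},{"jaw":-0.2,"dx":0.14,"dy":0,"dz":-0.1,"ax":0,"ay":0,"az":0}]'; python3 - <<'E'
from h import *
goto(np.r_[(MOUTH-63*U)[:2],56.5])
for n in("scene","top"):
    c=arm.camera(n);f=c["frame"][:,:,::-1]
    cv2.imwrite(f"pics/{n}13f.png",f)
    f=f[200:360,240:448]
    cv2.imwrite(f"pics/{n}13.png",cv2.resize(f,None,fx=3.75,fy=3.75,interpolation=cv2.INTER_CUBIC))
E
```

```text
time_s: 19.5
tcp_pos: [499.0, 202.9, 115.4]
orientation: [0.444, 0.896, -0.002, -0.002]
wrist_force: [0.5, -0.1, 0.4]
grip_width: 51.1
time_s: 20.1
tcp_pos: [416.1, 315.0, 217.0]
orientation: [0.443, 0.896, -0.0, 0.0]
wrist_force: [-0.2, -0.7, -0.3]
grip_width: 51.0
t 20.1 tcp [416.1 315.  217. ] w 51.0 F [-0.2 -0.7 -0.3] d [-0.1375  0.0004  0.1606] a [0.0001 0.0008 0.0012]
```

View pics/scene13.png

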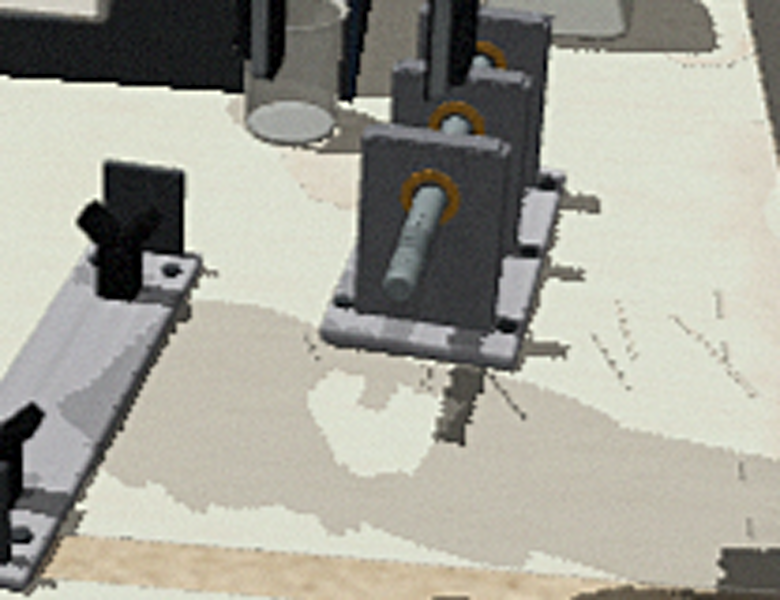

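View pics/top13.png

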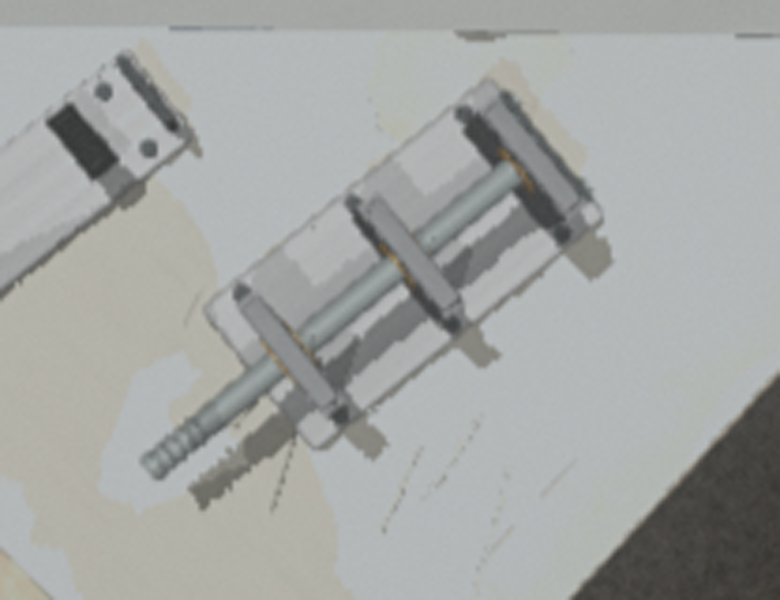

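View pics/scene13f.png

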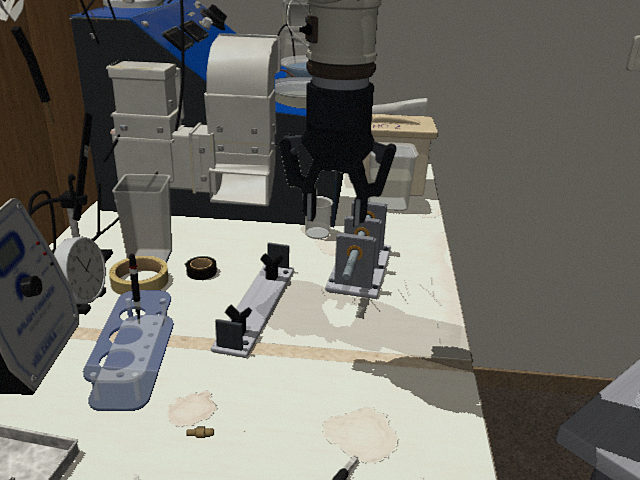

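The bar is in all three bearings and the beaker and tape roll are where they were. Now to check the tail overhang, expected at 78 mm.

```bash
python3 - <<'E'
from h import *
np.set_printoptions(precision=1,suppress=True)
T=arm.camera("top");S=arm.camera("scene");N=np.array([-U[1],U[0],0])
def fr(P): d=P-MOUTH; return np.array([d@U,d@N,P[2]])
gs={n:cv2.cvtColor(c["frame"],cv2.COLOR_RGB2GRAY).astype(np.float32) for n,c in(("t",T),("s",S))}
def pr(c,g,xs,l,z):
    p=np.array([proj(c,np.r_[(MOUTH+U*x+N*l)[:2],z]) for x in xs],np.float32)
    return [int(v) for v in cv2.remap(g,p[:,:1].copy(),p[:,1:].copy(),cv2.INTER_LINEAR)[:,0]]
xs=np.arange(-92,-65,1.);print("top tail",xs[0]);
for l in(-2,0.5,3): print(pr(T,gs["t"],xs,l,75))
xs=np.arange(-25,0,1.);print("base front edge z10, expect -15");
for l in(-30,30): print(pr(T,gs["t"],xs,l,10))
xs=np.arange(158,180,1.);print("base back edge, expect 169");
for l in(-30,38): print(pr(T,gs["t"],xs,l,10))
p=(240+397/3.75,200+288/3.75)
for z in(73,75): print("scene tail",fr(onz(S,p,z)))
E
```

```text
top tail -92.0
[183, 182, 183, 183, 182, 181, 181, 182, 183, 183, 183, 180, 165, 147, 139, 138, 138, 134, 126, 120, 123, 131, 137, 131, 123, 119, 123]
[182, 182, 182, 182, 182, 182, 182, 183, 183, 183, 182, 179, 168, 153, 152, 157, 160, 158, 151, 141, 140, 146, 153, 152, 147, 133, 132]
[182, 182, 182, 182, 182, 182, 182, 182, 182, 183, 183, 177, 166, 154, 150, 152, 152, 148, 143, 140, 138, 140, 144, 145, 138, 130, 132]
base front edge z10, expect -15
[117, 118, 115, 117, 114, 109, 106, 102, 114, 130, 146, 159, 168, 171, 172, 171, 171, 171, 172, 172, 170, 171, 165, 151, 139]
[176, 176, 176, 176, 176, 177, 177, 175, 170, 157, 148, 150, 159, 166, 172, 177, 179, 179, 179, 179, 178, 177, 172, 159, 143]
base back edge, expect 169
[120, 120, 122, 123, 118, 119, 116, 105, 99, 102, 114, 129, 149, 163, 173, 180, 183, 182, 182, 182, 183, 182]
[160, 159, 158, 159, 159, 159, 160, 155, 149, 152, 159, 165, 171, 173, 174, 173, 173, 173, 172, 172, 173, 173]
scene tail [-77.7  -0.6  73. ]
scene tail [-81.   -1.1  75. ]
```

The tail reads about 79 mm with roughly 1 mm of error. The base edges put my mouth estimate about 0.8 mm off in the same direction. To make sure the bar is home, I'll nudge the tail face with the shut fingers and see whether it moves.

```bash
python3 - <<'E'
from h import *
goto(np.r_[(MOUTH-112*U)[:2],64])
E
```

```text
t 20.3 tcp [416.5 313.9 216.1] w 51.4 F [-0.8  0.3  0.4] d [-0.0876  0.0013  0.1521] a [-0.0016 -0.0001 -0.0017]
```

```bash
python3 -m jog '[{"jaw":1,"dx":-0.02,"dy":0.001,"dz":0.02,"ax":0,"ay":0,"az":0},{"jaw":1,"dx":-0.05,"dy":0.001,"dz":0.05,"ax":0,"ay":0,"az":0},{"jaw":1,"dx":-0.07,"dy":0.001,"dz":0.08,"ax":0,"ay":0,"az":0},{"jaw":1,"dx":-0.076,"dy":0.001,"dz":0.115,"ax":0,"ay":0,"az":0},{"jaw":1,"dx":-0.076,"dy":0.001,"dz":0.14,"ax":0,"ay":0,"az":0},{"jaw":1,"dx":-0.076,"dy":0.001,"dz":0.152,"ax":0,"ay":0,"az":0},{"jaw":1,"dx":-0.076,"dy":0.001,"dz":0.152,"ax":0,"ay":0,"az":0},{"jaw":1,"dx":-0.076,"dy":0.001,"dz":0.152,"ax":0,"ay":0,"az":0}]'; python3 - <<'E'
from h import *
goto(np.r_[(MOUTH-90*U)[:2],64])
c=arm.camera("scene");f=c["frame"][200:360,240:448,::-1]
cv2.imwrite("pics/scene14.png",cv2.resize(f,None,fx=3.75,fy=3.75,interpolation=cv2.INTER_CUBIC))
E
```

```text
time_s: 21.1
tcp_pos: [463.8, 255.2, 65.9]
orientation: [0.444, 0.896, 0.0, 0.001]
wrist_force: [0.4, -0.1, -0.4]
grip_width: -0.0
t 21.1 tcp [463.8 255.2  65.9] w -0.0 F [ 0.4 -0.1 -0.4] d [-0.0342 -0.0011  0.002 ] a [ 0.0013  0.0005 -0.0002]
```

View pics/scene14.png

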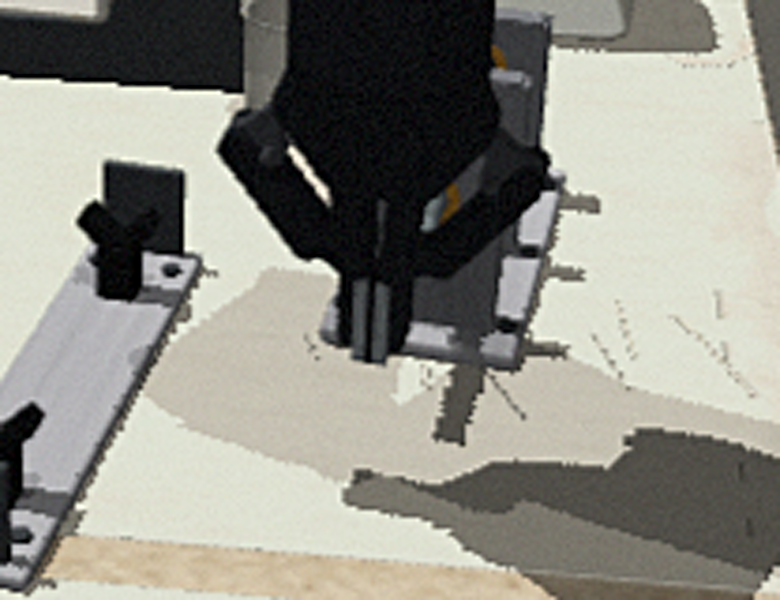

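```bash
python3 -m jog '[{"jaw":1,"dx":-0.01,"dy":-0.0006,"dz":0,"ax":0,"ay":0,"az":0},{"jaw":1,"dx":-0.02,"dy":-0.0006,"dz":0,"ax":0,"ay":0,"az":0},{"jaw":1,"dx":-0.027,"dy":-0.0006,"dz":0,"ax":0,"ay":0,"az":0},{"jaw":1,"dx":-0.03,"dy":-0.0006,"dz":0,"ax":0,"ay":0,"az":0},{"jaw":1,"dx":-0.033,"dy":-0.0006,"dz":0,"ax":0,"ay":0,"az":0},{"jaw":1,"dx":-0.034,"dy":-0.0006,"dz":0,"ax":0,"ay":0,"az":0},{"jaw":1,"dx":-0.034,"dy":-0.0006,"dz":0,"ax":0,"ay":0,"az":0}]'; python3 - <<'E'
from h import *
goto(np.r_[(MOUTH-90*U)[:2],64])
o=arm.get_obs();print(o["wrist_force"]@U,(o["tcp_pos"]-MOUTH)@U)
E
```

```text
time_s: 21.85
tcp_pos: [483.1, 227.7, 64.9]
orientation: [0.444, 0.896, -0.0, -0.0]
wrist_force: [-0.8, 0.0, 0.4]
grip_width: 0.2
t 21.85 tcp [483.1 227.7  64.9] w 0.2 F [-0.8  0.   0.4] d [-0.0007  0.0002  0.0009] a [-0.0002 -0.0001 -0.0001]
-0.4904707571073303 -90.66657015253577
```

```bash
python3 -m jog '[{"jaw":1,"dx":-0.001,"dy":0,"dz":0,"ax":0,"ay":0,"az":0},{"jaw":1,"dx":-0.002,"dy":0,"dz":0,"ax":0,"ay":0,"az":0},{"jaw":1,"dx":-0.003,"dy":0,"dz":0,"ax":0,"ay":0,"az":0},{"jaw":1,"dx":-0.003,"dy":0,"dz":0,"ax":0,"ay":0,"az":0}]'; python3 - <<'E'
from h import *
o=arm.get_obs();print(o["wrist_force"],o["wrist_force"]@U,(o["tcp_pos"]-MOUTH)@U)
E
```

```text
time_s: 22.25
tcp_pos: [483.6, 226.9, 64.8]
orientation: [0.444, 0.896, 0.001, -0.002]
wrist_force: [-4.1, 6.9, 2.2]
grip_width: -0.2
[-4.0543618   6.90491557  2.18195388] -7.949573445115818 -89.72685343233339
```

```bash
python3 -m jog '[{"jaw":1,"dx":-0.001,"dy":0,"dz":0,"ax":0,"ay":0,"az":0},{"jaw":1,"dx":-0.002,"dy":0,"dz":0,"ax":0,"ay":0,"az":0},{"jaw":1,"dx":-0.003,"dy":0,"dz":0,"ax":0,"ay":0,"az":0},{"jaw":1,"dx":-0.003,"dy":0,"dz":0,"ax":0,"ay":0,"az":0}]'; python3 - <<'E'
from h import *
o=arm.get_obs();print(o["wrist_force"],o["wrist_force"]@U,(o["tcp_pos"]-MOUTH)@U)
E
```

```text
time_s: 22.65
tcp_pos: [483.6, 226.6, 64.7]
orientation: [0.444, 0.896, 0.002, -0.004]
wrist_force: [-9.8, 14.4, 5.2]
grip_width: 0.1
[-9.80139545 14.43521005  5.20320055] -17.422358734661696 -89.48862868031081
```

The bar is firm at 17 N and does not move, so it is home. I'll back off straight and lift clear.

```bash
python3 -m jog '[{"jaw":1,"dx":0.01,"dy":0,"dz":0,"ax":0,"ay":0,"az":0},{"jaw":1,"dx":0.03,"dy":0,"dz":0,"ax":0,"ay":0,"az":0},{"jaw":1,"dx":0.06,"dy":0,"dz":-0.02,"ax":0,"ay":0,"az":0},{"jaw":1,"dx":0.09,"dy":0,"dz":-0.06,"ax":0,"ay":0,"az":0},{"jaw":1,"dx":0.11,"dy":0,"dz":-0.1,"ax":0,"ay":0,"az":0},{"jaw":1,"dx":0.12,"dy":0,"dz":-0.13,"ax":0,"ay":0,"az":0},{"jaw":1,"dx":0.12,"dy":0,"dz":-0.13,"ax":0,"ay":0,"az":0},{"jaw":1,"dx":0.12,"dy":0,"dz":-0.13,"ax":0,"ay":0,"az":0}]'; python3 - <<'E'
from h import *
T=arm.camera("top");N=np.array([-U[1],U[0],0]);g=cv2.cvtColor(T["frame"],cv2.COLOR_RGB2GRAY).astype(np.float32)
xs=np.arange(-92,-65,1.)
for l in(-2,0.5,3):
    p=np.array([proj(T,np.r_[(MOUTH+U*x+N*l)[:2],75]) for x in xs],np.float32)
    print([int(v) for v in cv2.remap(g,p[:,:1].copy(),p[:,1:].copy(),cv2.INTER_LINEAR)[:,0]])
f=T["frame"][160:400,160:480,::-1];cv2.imwrite("pics/top15.png",cv2.resize(f,None,fx=2.4,fy=2.4))
f=arm.camera("scene")["frame"][180:380,180:440,::-1];cv2.imwrite("pics/scene15.png",cv2.resize(f,None,fx=3,fy=3))
goto([0,0,0])
E
```

```text
time_s: 23.45
tcp_pos: [414.3, 318.6, 195.5]
orientation: [0.444, 0.896, 0.0, 0.001]
wrist_force: [-0.1, -0.0, -1.5]
grip_width: -0.1
[181, 181, 181, 182, 182, 182, 181, 181, 182, 182, 182, 180, 165, 148, 140, 137, 137, 133, 126, 121, 123, 130, 136, 133, 125, 119, 121]
[181, 181, 181, 181, 182, 182, 182, 182, 182, 182, 182, 179, 168, 152, 151, 155, 158, 158, 151, 141, 139, 145, 153, 151, 144, 130, 125]
[181, 181, 182, 182, 182, 181, 181, 181, 181, 182, 181, 176, 165, 153, 149, 151, 151, 148, 143, 139, 138, 139, 144, 146, 138, 128, 127]
t 23.55 tcp [413.4 317.7 193.4] w -0.3 F [-0.6 -0.3  0.3] d [-0.0024 -0.5208  0.1948] a [-0.0027 -0.0002 -0.0004]
```

View pics/scene15.png

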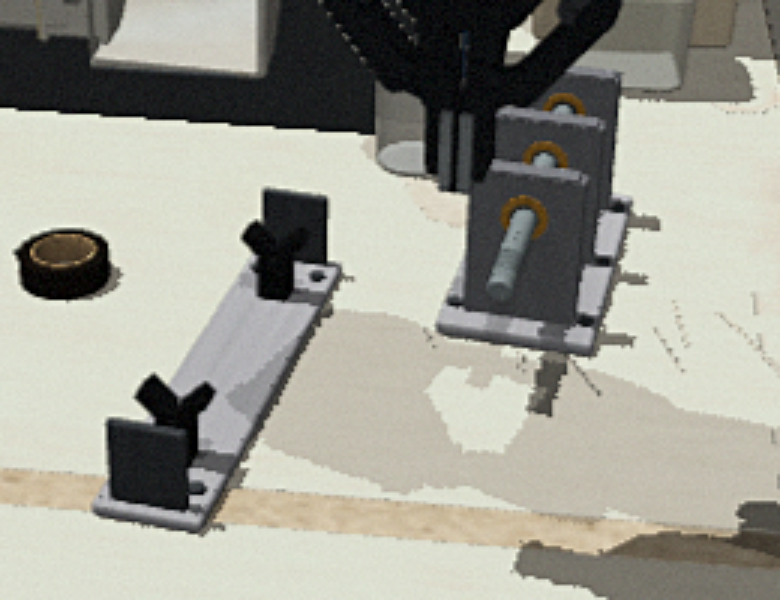

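View pics/top15.png

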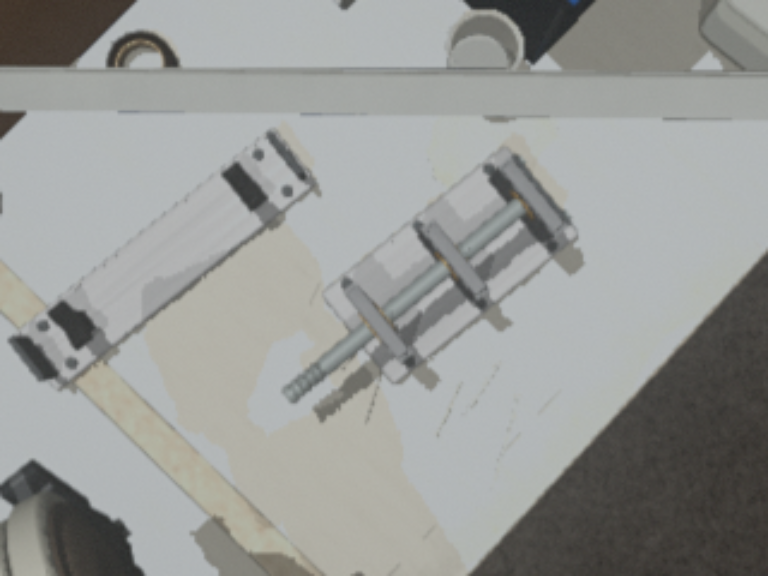

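The tail profile is identical before and after the nudge. The bar sits in all three bearings, the gripper is clear, and the bystanders are unmoved. I'm handing in.

```bash
python3 -m jog '[{"jaw":1,"dx":0,"dy":0,"dz":0,"ax":0,"ay":0,"az":0},{"jaw":1,"dx":0,"dy":0,"dz":0,"ax":0,"ay":0,"az":0},{"jaw":1,"dx":0,"dy":0,"dz":0,"ax":0,"ay":0,"az":0}]'; python3 -c "
from cell import arm
print(arm.hand_in())"
```

```text
time_s: 23.85
tcp_pos: [413.9, 318.0, 194.2]
orientation: [0.444, 0.896, -0.001, -0.0]
wrist_force: [0.0, -0.1, -0.4]
grip_width: 0.3
the job is handed in; nothing more can be done
None
```

The bar is in all three bearings against the end stop. I handed the job in at about 24 s, with the gripper clear and the beaker and tape roll unmoved in the pictures.

- **What I did:** I took the bar about 25 mm behind its middle and passed its nose through the first two plates, about 35 mm short of the third. I released it there and saw it lying drooped in the two bearings. Then I took it by the grooved tail and pushed it home.
- **Checks that it is home:** The bar stopped under 17 N after 48 mm of travel since the regrasp, against 47 mm expected. A later nudge on the tail face with the shut fingers, again about 17 N, moved the hand only about 0.2 mm. The tail's image profile was the same before and after.
- **What disagreed:**
  - **First grasp:** It closed on air, resting on top of the bar with about 8 N. The reported TCP turned out to be at the fingertips rather than 19 mm behind them; I corrected for that and nothing was disturbed.
  - **Grip width:** It read about 2 mm low on the 14 mm bar.
  - **Tail overhang:** It measured about 79 mm against the nominal 78 mm, which is within the camera calibration.

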